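Fish the pocket hone out of the knife block

TASK

The pocket hone has slid down one of the two deep wells of the knife block, out of the fingers' reach. Take the hook tool from its fork stand, catch the hone's wire loop with it and draw the hone out of the well on the hook, then lay it gently flat in the steel tray, beside the whetstone, without touching the hone with the fingers. Hang the hook tool back upright in its fork, and leave the whetstone, the shears and the oil bottle undisturbed.

Things in the scene. Friction and masses are not known exactly. Their poses are not given: they have to be found in the camera images.
- core: Leaning wooden core of the knife block (fixed), 100 x 150 x 140 mm. Origin: centre of its underside. z runs up along the wells and leans 30 deg from vertical towards the block's front (the robot); y is level. Two wells, 28 mm in x by 48 mm in y, centred at x -24, y +34 and -34 mm, mouths at z 140, floors at z 8. Three knife handles stick 100 mm out of the top at x 32, y -50, 0, 50 mm.
- well_left (a point): Centre of the mouth of the core's +y well.
- well_right (a point): Centre of the mouth of the core's -y well.
- hone: Pocket hone (loose, about 140 g) in one of the wells, leaning on its front wall; z along its length, towards the loop, origin at the centre of its foot end. Flat body 22 (x) x 40 (y) x 60 (z) mm, dark steel with a black plastic top end. From there a rigid wire loop stands up in the x-z plane to z 89 mm, which is about 43 mm below the well's mouth.
- hone_loop (a point): Middle of the hole of the hone's wire loop, at hone z 73 mm. The wire is 4 mm thick; the hole is 14 mm wide in the hone's x and runs from z 60 to 85 mm, narrowing above z 80. Its normal is the hone's y: a hook bit goes through along y. Hung on the bit, the hone swings and twists freely.
- hone_foot (a point): Centre of the foot end of the hone (its origin).
- hook: Hook tool (loose, about 90 g), upright in the fork at the start. Origin: centre of the underside of its collar (30 x 30 x 5 mm); z up along the handle. Square wooden handle 18 x 18 mm from z 5 to 67 mm, faces square to its x and y. Below the collar a 5 mm thick shaft goes down to z -110 mm, where a bit points along the tool's +x.
- hook_tip (a point): Centre of the rounded tip of the hook's bit, at x 12.5, z -103.5 mm in the tool's frame. The bit is 5 mm thick; its centre line rises from x 0, z -107.5 mm at the shaft to this point; its outermost end is 15 mm from the tool's axis.
- stand: Fork stand for the hook tool (fixed). Origin: on the bench under the seat. Two level prongs along its x, from x -19 to 50 mm, each 12 mm wide and 8 mm high, tops at z 128 mm, with an 18 mm gap between them that is open above and at the -x end. A back plate 50 mm wide joins them at x 44 to 56 mm, up to z 120. Base plate 10 mm thick.
- stand_seat (a point): The seat of the fork, midway between the prongs at the height of their tops: here the origin of the hook tool (underside of its collar) belongs, with the shaft hanging in the gap.
- tray: Open stainless tray (fixed), 240 (x) x 170 (y) x 35 (z) mm, walls and floor 4 mm thick. Origin: centre of its underside. The whetstone lies in its +y half; its -y half is free.
- whetstone: Grey whetstone 180 x 60 x 25 mm, 0.7 kg, long along the tray's x, lying in the tray. Origin: centre of its underside. Bystander.
- shears: Kitchen shears (loose) standing in the other well, axes as the hone's: blades 22 (x) x 40 (y) x 120 (z) mm, then two black finger bows side by side, together 47 mm wide in y, ending at z 188 mm, 56 mm proud of the mouth. Origin: centre of the lower end. Bystander.
- bottle: Amber oil bottle, 42 mm across, 100 mm high, on the bench in front of the block. Origin: centre of its underside. Bystander.
Mind the look-alikes: they are no part of the job. What is shaped like the hook but green or purple is not meant.

How it is judged:
By the outcome, as a careful person would: the job done as asked, in the order asked, and still so for the second after the job is handed in, with the robot touching nothing.
It also fails if it takes over 72 s, if anything falls off the work surface, if the arm or the gripper's body presses on something with over 40 N, if the wrist force passes 120 N, or if a joint passes its speed limit or range.

ROBOT

A 6-joint arm with a two-finger parallel gripper is mounted at the origin on the work surface. World frame = base frame: x ahead of the robot, y to its left, z up, the work surface at z = 0. Lengths are in m, angles in rad, forces in N, time in s.
With the tool pointing down it reaches from about 0.375 to 0.9 m from the base axis. Payload 3.1 kg.
Tool frame: the origin (TCP) lies on the mounting face of the last link; the fingertips stand 182 mm ahead of it and the grasp point (between the pads) lies 164 mm ahead of it (manip.nose_length is the distance from the TCP to the fingertips, in m); z points along the fingers, y is the line along which they close (so a half turn about z gives the same grasp; the last joint's range is limited). The gripper opens to 87 mm and grips with 3 to 60 N. Pads are 19 mm wide; open, the fingers measure 117 mm over their backs; the gripper's body (75 mm by 190 mm) begins 51 mm behind the grasp point.
Start: joints at [-1.397, 0.527, 1.433, -0, 1.181, -0.178], TCP at [0.216, -0.586, 0.405] pointing down, gripper open.
Joint ranges: [-3.08, 3.08], [-0.75, 2.2], [0.22, 2.44], [-1.43, 4.57], [0, 2.65], [-2.85, 2.85]. Speed limits (rad/s): [2.79, 2.79, 3.14, 3.14, 3.14, 3.14].

INTERFACE

Orientations are given as a unit quaternion [x, y, z, w].
In Python, from station import monitor, cams, order, manip gives the robot as it stands. The module is installed in compiled form; this text tells all that it offers.
- The arm moves only by the tool play_rows, never from a script. Its argument "steps" is a list of rows, each a list of 3 entries, a list of its own where there are three numbers: the shift along the tool's x, y, z in mm, then the turn about the tool's z in rad, then the opening, from -1 (shut) to 1 (fully open). A call has 1 to 8 rows; each row shifts and turns the commanded pose from where the row before left it, along the tool's axes as they then stand; what a row does not reach is not made up. A row lasts 1/8 s, in which the tool goes at most 62.5 mm and 10.7 degrees, less where a joint would pass 70% of its speed; a pose out of reach is approached as far as the arm can. A call is refused whole if a number of a shift passes 62.5 or a number of a turn 0.188, either way. A call with a gripper value outside its range is refused whole. The fingers move at their own pace and stop on an object; "squeeze" is the grip in N (left out, the last holds). Time passes only in rows, so rows that do not move let the fingers close. It gives the time, the measured TCP pose, the force, the opening and the grip force at its end, in the units of the state.
- monitor.state(): the state, without advancing time (a new reading comes with each control period).
- cams.camera(name): name is "scene" or "top"; returns a dict with "color" (420x560x3 uint8, red, green, blue), "fx", "fy", "cx", "cy" (pixels), "eye" and "rotation" of the camera in the world. Camera axes: x right, y down, z forward; pixel columns grow to the right and rows downward; lengths in m; the calibration is good to about 2 mm. A picture is of the moment at which its call begins. There is no depth.
- order.job_done(): hands the job in; it is judged then, once.
The state is a dict: "t": time; "joints": joint angles; "dq": joint speeds; "joint_efforts": joint torques, N m; "position": TCP position; "tcp_rot": TCP orientation; "wrist_force": force on the tool from outside, world axes, zero at the start; "torque": the same for the moment, N m; "grip_width": finger opening in m; "finger_force": force on a finger pad.
Only numpy, scipy, OpenCV 4.12 (cv2) and the standard library are available. Lean on these libraries where they do the work, as an engineer would, in place of code of your own. Each camera call takes 0.05 s, during which the arm holds its last target. There are 200 camera calls.

## Working session

There is one attempt and no reset: what is moved stays moved. The work goes in short steps, Python scripts to look and compute and a tool call to move; the robot and the scene stay as the last step left them, time stands still between calls to the robot, and variables do not carry over. Pictures are saved under pics/ and viewed, at most 10 in all, crops included, and the job is handed in when it is done.

Besides the shell and the picture viewer there is one more tool, called as name(argument=value, ...) on one line, values as JSON. play_rows: Moves the arm, as the interface text tells. Its arguments: {"type":"object","properties":{"steps":{"type":"array","items":{"type":"array"}},"squeeze":{"type":"number"}},"required":["steps"]}

```bash
mkdir -p pics; python3 - <<'E'
from station import monitor,cams,manip
import cv2,numpy as np
for n in("scene","top"):
    c=cams.camera(n); np.savez(f"pics/{n}0.npz",**c)
    cv2.imwrite(f"pics/{n}0.png",cv2.resize(c["color"][:,:,::-1],(800,600),interpolation=cv2.INTER_CUBIC))
    print(n,c["fx"],c["fy"],c["cx"],c["cy"],c["eye"],np.round(c["rotation"],3).tolist())
s=monitor.state();print(s);print(manip.nose_length)
E
```

```text
scene 384.16849403728344 384.16849403728344 279.82694110006594 208.98964584358055 [1.02165593 0.47519387 0.89880006] [0.414, 0.843, -0.312, -0.144]
top 546.8336566903711 546.8336566903711 282.85722857504686 208.35401542803882 [0.43566746 0.05730984 1.47406991] [-0.701, 0.712, -0.017, 0.024]
{'t': 0.1, 'joints': array([-1.39648039e+00,  5.28410337e-01,  1.43373901e+00, -3.36788117e-05,
        1.18136566e+00, -1.78490864e-01]), 'dq': array([-0.00143787, -0.00041089, -0.00190267,  0.00115223,  0.00242138,
        0.00019996]), 'joint_efforts': array([-6.45963632e-05, -4.40985882e+01, -1.77150857e+01,  6.35472802e-02,
        5.34121692e-02, -4.88682485e-05]), 'position': array([ 0.21593682, -0.58620541,  0.4038575 ]), 'tcp_rot': array([ 9.84479647e-01,  1.75496157e-01, -1.35659567e-05, -9.61205354e-04]), 'wrist_force': array([-0.22665896, -0.0802576 ,  0.70361255]), 'torque': array([-0.04985501, -0.01994226,  0.02131826]), 'finger_force': 0.0, 'grip_width': 0.08649897907970444}
0.1822
```

View pics/scene0.png

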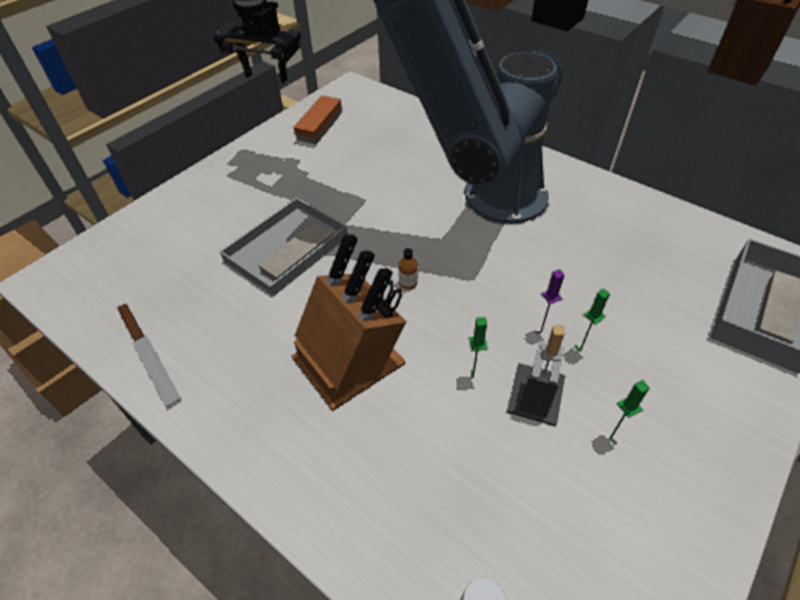

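View pics/top0.png

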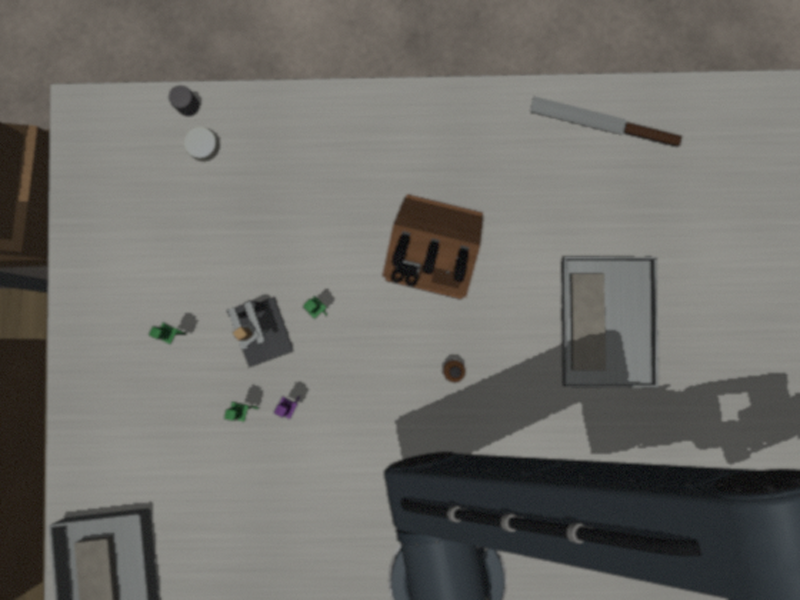

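The scene view shows the block in the middle (about 350,330). The real hook, with a natural wood handle, is in its fork at (550,350), and the green and purple decoys stand around it. The tray with the whetstone is at (285,245).

The top view shows the shears in the +y well at (405,270) and the empty-looking -y well at (445,275). The stand is at (258,328) and the tray at (608,320).

Next I'll zoom in.

```bash
cat > h.py <<'E'
import numpy as np,cv2
from scipy.spatial.transform import Rotation as R
def load(n,i=0): return dict(np.load(f"pics/{n}{i}.npz"))
def ray(c,u,v):
    d=R.from_quat(c["rotation"]).apply([(u-c["cx"])/c["fx"],(v-c["cy"])/c["fy"],1.]); return c["eye"],d
def onz(c,u,v,z):
    e,d=ray(c,u,v); return e+d*(z-e[2])/d[2]
def proj(c,p):
    q=R.from_quat(c["rotation"]).inv().apply(np.asarray(p)-c["eye"]); q=np.atleast_2d(q)
    return np.c_[c["fx"]*q[:,0]/q[:,2]+c["cx"],c["fy"]*q[:,1]/q[:,2]+c["cy"]]
def tri(c1,p1,c2,p2):
    e1,d1=ray(c1,*p1);e2,d2=ray(c2,*p2);d1=d1/np.linalg.norm(d1);d2=d2/np.linalg.norm(d2)
    A=np.stack([d1,-d2],1);s=np.linalg.lstsq(A,e2-e1,rcond=None)[0]
    a,b=e1+s[0]*d1,e2+s[1]*d2; return (a+b)/2,np.linalg.norm(a-b)
def tile(c,u,v,w,h=None,W=400,H=300):  # crop of w px wide at (u,v) corner, grid-free
    h=w*H//W; im=c["color"][v:v+h,u:u+w,::-1]
    return cv2.resize(im,(W,H),interpolation=cv2.INTER_CUBIC)
def brighten(i): return np.clip(255*(i/255.)**.6,0,255).astype(np.uint8)
E
python3 - <<'E'
from h import *
t,s=load("top"),load("scene")
a=np.vstack([np.hstack([tile(t,145,190,80),tile(t,262,132,80)]),np.hstack([tile(s,340,215,80),tile(s,200,160,100)])])
cv2.imwrite("pics/z1.png",brighten(a))
# tray, block, bottle coarse
hsv=cv2.cvtColor(t["color"],cv2.COLOR_RGB2HSV)
m=((hsv[:,:,0]<20)&(hsv[:,:,1]>110)).astype(np.uint8)
n,l,st,ce=cv2.connectedComponentsWithStats(m)
for i in range(1,n):
    if st[i,4]>60: print(st[i],ce[i])
m=((hsv[:,:,0]<25)&(hsv[:,:,1]>110)&(hsv[:,:,2]>40)).astype(np.uint8)[130:215,260:345]
cs=max(cv2.findContours(m,0,2)[0],key=cv2.contourArea)+[260,130]
print(cv2.approxPolyDP(cs,3,True)[:,0].tolist())
E
```

```text
[438  87  38  14 206] [456.67961165  93.68932039]
[ 269  137   68   71 2633] [305.63007976 169.15419673]
[311 253  14  14  86] [316.90697674 258.73255814]
[[286, 137], [276, 158], [269, 192], [273, 195], [279, 163], [284, 160], [288, 164], [283, 180], [295, 184], [300, 167], [308, 167], [305, 188], [300, 192], [294, 190], [291, 200], [324, 206], [336, 150]]
```

View pics/z1.png

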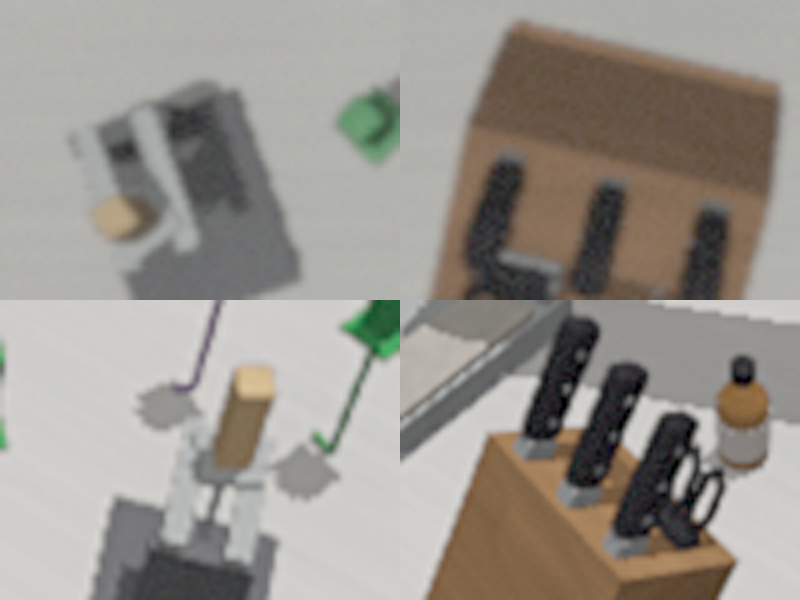

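The zoomed crops show that the hook's handle is near the open end of the fork, and the prongs point up-image and slightly left. The block's top-face corners are visible in both views. I'll take one finer crop to get the exact corners and the bit's direction.

```bash
python3 - <<'E'
from h import *
t,s=load("top"),load("scene")
def T(c,u,v,w,h,k): return cv2.resize(c["color"][v:v+h,u:u+w,::-1],(w*k,h*k),interpolation=cv2.INTER_CUBIC)
L=np.zeros((600,400,3),np.uint8);Rr=L.copy()
L[:432,:396]=T(t,266,140,66,72,6); L[432:600,:396]=T(t,156,212,66,28,6)
Rr[:360]=T(s,215,190,80,72,5); Rr[360:600]=T(s,365,245,40,24,10)
cv2.imwrite("pics/z2.png",brighten(np.hstack([L,Rr])))
# tray outline & bench points: dark rim mask
g=cv2.cvtColor(t["color"],cv2.COLOR_RGB2GRAY); 
for r in (200,225,250): print(r,g[r,388:465].tolist())
for c in (420,440): print(c,g[172:280,c].tolist())
E
```

```text
200 [142, 142, 142, 137, 120, 87, 71, 102, 112, 114, 97, 71, 72, 92, 104, 109, 107, 107, 109, 110, 108, 107, 105, 106, 104, 106, 106, 107, 106, 106, 106, 105, 108, 109, 115, 121, 125, 125, 125, 123, 123, 123, 123, 122, 122, 124, 122, 122, 125, 124, 122, 124, 122, 124, 123, 122, 122, 122, 122, 120, 121, 120, 121, 122, 122, 120, 115, 86, 52, 48, 77, 104, 128, 136, 138, 138, 140]
225 [137, 138, 138, 134, 117, 83, 63, 87, 106, 118, 121, 94, 70, 92, 107, 110, 111, 109, 109, 110, 110, 113, 112, 109, 111, 109, 112, 111, 111, 113, 113, 112, 110, 111, 111, 114, 122, 125, 128, 124, 125, 126, 125, 125, 128, 127, 124, 124, 126, 125, 126, 127, 127, 124, 125, 123, 125, 125, 123, 126, 125, 124, 124, 123, 122, 122, 118, 90, 60, 43, 62, 104, 128, 134, 136, 135, 137]
250 [77, 78, 76, 76, 71, 54, 43, 51, 60, 67, 69, 58, 48, 54, 62, 63, 62, 62, 62, 61, 62, 61, 60, 61, 63, 62, 67, 64, 62, 67, 63, 62, 63, 64, 64, 65, 68, 72, 71, 71, 70, 72, 71, 70, 71, 70, 72, 73, 74, 88, 113, 127, 129, 127, 127, 126, 127, 124, 127, 128, 128, 125, 126, 128, 126, 126, 120, 100, 67, 48, 64, 109, 118, 126, 131, 134, 133]
420
[... 320 characters left out ...]
61, 62, 64, 63, 63, 63, 61, 63, 63, 65, 64, 65, 64, 63, 63, 61, 63, 62, 60, 62, 60, 62, 64, 70, 71, 72, 72, 72, 69, 71, 70, 65, 56, 66, 67, 75, 78, 77, 79, 77, 77, 77, 75]
440 [139, 141, 140, 142, 140, 137, 126, 103, 95, 74, 85, 113, 120, 119, 121, 121, 121, 121, 121, 122, 119, 119, 121, 120, 122, 121, 121, 123, 122, 123, 122, 121, 122, 122, 122, 122, 123, 125, 124, 122, 122, 124, 124, 125, 124, 124, 126, 125, 125, 124, 125, 126, 126, 127, 126, 125, 126, 126, 126, 127, 126, 128, 125, 127, 128, 128, 128, 128, 128, 128, 129, 126, 127, 129, 127, 127, 128, 130, 129, 128, 128, 128, 126, 124, 124, 125, 125, 122, 113, 108, 108, 109, 113, 115, 102, 78, 66, 55, 60, 66, 74, 76, 77, 75, 78, 76, 75, 75]
```

View pics/z2.png

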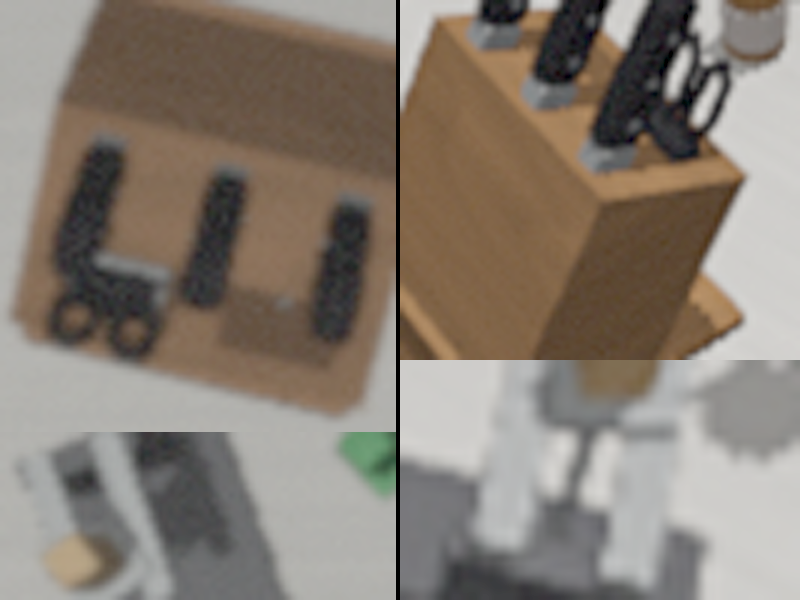

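The top view shows the mouth of the right well, with corners near (304,188), (323,191), (321,201) and (302,197). The loop's bright top is at about (313.4,190). The bit is hidden by the fork. Now I'll compute the poses.

```bash
python3 - <<'E'
from h import *
from scipy.optimize import least_squares
t,s=load("top"),load("scene")
q=lambda X,Y,k,u,v:((X+.5)/k-.5+u,(Y+.5)/k-.5+v)
obs=[(t,(-.0+.05,.075,.14),q(60,103,6,266,140)),
(t,(-.010,-.010,.14),q(230,288,6,266,140)),(t,(-.010,-.058,.14),q(340,309,6,266,140)),
(t,(-.038,-.058,.14),q(328,365,6,266,140)),(t,(-.038,-.010,.14),q(216,340,6,266,140)),
(s,(.05,.075,.14),q(205,200,5,215,190)),(s,(.05,-.075,.14),q(37,18,5,215,190)),(s,(-.05,.075,.14),q(342,178,5,215,190))]
def M(p): return R.from_euler("z",p[3])*R.from_euler("y",-30,degrees=True)
f=lambda p:np.concatenate([(proj(c,M(p).apply(P)+p[:3])-uv).ravel() for c,P,uv in obs])
r=least_squares(f,[.6,0,.03,-.2]);p=r.x
print("core",p,np.round(r.fun.reshape(-1,2),1).tolist())
W=lambda P:M(p).apply(P)+p[:3]
print("well_right",W((-.024,-.034,.14)),"axis",M(p).apply([0,0,1]))
# loop top on plane core x=-.027
e,d=ray(t,*q(287,302,6,266,140)); ei=M(p).inv().apply(e-p[:3]);di=M(p).inv().apply(d)
for X in(-.03,-.027,-.024): print("loop",ei+di*(X-ei[0])/di[0])
np.save("core.npy",p)
# handle top
def msk(c,u,v,w,h,V):
    hs=cv2.cvtColor(c["color"],cv2.COLOR_RGB2HSV)[v:v+h,u:u+w]
    m=((hs[:,:,0]<25)&(hs[:,:,1]>70)&(hs[:,:,2]>V)).astype(np.uint8)
    cs=max(cv2.findContours(m,0,2)[0],key=cv2.contourArea)+[u,v]
    mo=np.argwhere(m).mean(0)[::-1]+[u,v]
    return mo,m.sum(),cv2.minAreaRect(cs)
a=msk(t,156,212,30,40,150);b=msk(s,380,222,20,20,165);print(a);print(b)
P,g=tri(t,a[0],s,b[0]);print("handle top",P,g, "onz top",onz(t,*a[0],.195),"scene",onz(s,*b[0],.195))
# right prong direction at z=.128
A=onz(t,*q(105,3,6,156,212),.128);B=onz(t,*q(160,158,6,156,212),.128);print(A,B,"prong yaw",np.degrees(np.arctan2(*(A-B)[[1,0]])))
# tray rim
for u,v in((392.5,178.5),(459.5,178.5),(392.5,269),(459.5,269),(422.5,225),):print(onz(t,u,v,.035 if u!=422.5 else .029))
E
```

```text
core [ 0.6436101   0.007359    0.03510508 -0.25564535] [[-0.7, -0.8], [0.1, -0.9], [1.0, 0.3], [0.3, 1.0], [-0.0, 0.6], [-0.4, 0.6], [-0.6, -0.1], [1.6, 0.0]]
well_right [ 0.54717839 -0.00257932  0.14434863] axis [-0.48375015  0.12643492  0.8660254 ]
loop [-0.03       -0.0349442   0.10119365]
loop [-0.027      -0.03478105  0.10784897]
loop [-0.024      -0.0346179   0.11450429]Traceback (most recent call last):
  File "<stdin>", line 26, in <module>
  File "<stdin>", line 23, in msk
ValueError: max() iterable argument is empty
```

```bash
python3 - <<'E'
from h import *
t,s=load("top"),load("scene")
q=lambda X,Y,k,u,v:((X+.5)/k-.5+u,(Y+.5)/k-.5+v)
def msk(c,u,v,w,h,V,S):
    hs=cv2.cvtColor(c["color"],cv2.COLOR_RGB2HSV)[v:v+h,u:u+w].astype(int)
    m=((hs[:,:,0]<28)&(hs[:,:,1]>S)&(hs[:,:,2]>V)).astype(np.uint8)
    print(hs[:,:,2].max(),m.sum())
    cs=max(cv2.findContours(m,0,2)[0],key=cv2.contourArea)+[u,v]
    return np.argwhere(m).mean(0)[::-1]+[u,v],cv2.minAreaRect(cs)
a=msk(t,160,225,18,18,110,60);print(a)
b=msk(s,380,222,20,20,140,60);print(b)
P,g=tri(t,a[0],s,b[0]);print("handle top",P,g, "onz top",onz(t,*a[0],.195),"scene",onz(s,*b[0],.195))
A=onz(t,*q(105,3,6,156,212),.128);B=onz(t,*q(160,158,6,156,212),.128);print(A,B,"prong yaw",np.degrees(np.arctan2(*(A-B)[[1,0]])))
for u,v in((392.5,178.5),(459.5,178.5),(392.5,269),(459.5,269),(422.5,225),):print(onz(t,u,v,.035 if u!=422.5 else .029))
E
```

```text
148 47
(array([167.19148936, 233.21276596]), ((167.15383911132812, 233.2307586669922), (6.656403064727783, 6.656403064727783), 56.3099365234375))
195 45
(array([390.57777778, 230.46666667]), ((390.5, 230.5), (5.0, 7.0), 90.0))
handle top [0.45686387 0.34077158 0.19425363] 0.0012514520575297736 onz top [0.45657616 0.34118043 0.195     ] scene [0.4578331 0.3403885 0.195    ]
[0.50958846 0.34130168 0.128     ] [0.44551549 0.31892132 0.128     ] prong yaw 19.25405368243217
[ 0.59414366 -0.21965802  0.035     ]
[ 0.59120464 -0.39587573  0.035     ]
[ 0.35650005 -0.21320146  0.035     ]
[ 0.35388829 -0.38774161  0.035     ]
[ 0.47037143 -0.29636409  0.029     ]
```

play_rows(steps=[[[48,-33,-17],0,1],[[48,-33,-17],0,1],[[48,-33,-17],0,1],[[48,-33,-17],0,1],[[48,-33,-17],0,1],[[48,-33,-17],0,1],[[48,-36,-14],0,1]])

```text
t: 0.98
position: [0.4512, -0.2491, 0.5212]
tcp_rot: [0.985, 0.175, 0.0, 0.0]
wrist_force: [1.0, -0.3, 0.8]
grip_width: 0.0871
finger_force: 0.0
```

play_rows(steps=[[[21,-55,0],0,1],[[21,-55,0],0,1],[[21,-55,0],0,1],[[21,-55,0],0,1],[[21,-55,0],0,1],[[21,-55,0],0,1],[[21,-55,0],0,1],[[21,-55,0],0,1]])

```text
t: 1.98
position: [0.4556, 0.2221, 0.5205]
tcp_rot: [0.984, 0.175, -0.0, 0.0]
wrist_force: [1.6, -0.1, -0.0]
grip_width: 0.0869
finger_force: 0.0
```

play_rows(steps=[[[21,-55,0],0,1],[[21,-55,0],0,1],[[0,0,0],-0.17,1],[[0,0,0],-0.17,1],[[0,0,0],-0.17,1],[[0,0,0],-0.17,1],[[0,0,0],-0.17,1],[[0,0,0],-0.17,1]])

```text
t: 2.98
position: [0.4573, 0.3378, 0.5202]
tcp_rot: [0.772, 0.636, -0.001, -0.0]
wrist_force: [0.6, -0.1, 0.3]
grip_width: 0.0871
finger_force: 0.0
```

play_rows(steps=[[[0,0,0],-0.17,1],[[0,0,0],-0.17,1],[[0,0,0],-0.17,1],[[0,0,0],0,1]])

```text
t: 3.48
position: [0.4573, 0.3378, 0.5203]
tcp_rot: [0.589, 0.808, -0.001, -0.0]
wrist_force: [-0.3, -0.5, -0.8]
grip_width: 0.0873
finger_force: 0.0
```

```bash
cat > go.py <<'E'
import sys,numpy as np
from scipy.spatial.transform import Rotation as R
from station import monitor
s=monitor.state();r=R.from_quat(s["tcp_rot"]);X=r.apply([1,0,0]);psi=np.arctan2(X[1],X[0])
print("t",round(s["t"],2),"pos",np.round(s["position"]*1e3,1),"psi",round(psi,3),"zaxis",np.round(r.apply([0,0,1]),3),"q6",round(s["joints"][5],2),"w",round(s["grip_width"]*1e3,1),"F",np.round(s["wrist_force"],1),"ff",round(s["finger_force"],1))
if len(sys.argv)>3:
    v=[float(a)/1e3 for a in sys.argv[1:4]]
    print("shift tool mm",np.round(r.inv().apply(np.array(v)-s["position"])*1e3,1))
    if len(sys.argv)>4:print("turn",round((psi-np.radians(float(sys.argv[4]))+np.pi)%(2*np.pi)-np.pi,3))
E
python3 go.py 457 341 340 108
```

```text
t 3.48 pos [457.3 337.8 520.3] psi 1.881 zaxis [-0.001 -0.    -1.   ] q6 0.13 w 87.3 F [-0.3 -0.5 -0.8] ff 0.0
shift tool mm [  3.1   0.9 180.3]
turn -0.004
```

play_rows(steps=[[[1,0,35],0,1],[[1,1,35],0,1],[[1,0,35],0,1],[[0,0,35],0,1],[[0,0,33],0,1],[[0,0,0],0,-1],[[0,0,0],0,-1],[[0,0,0],0,-1]], squeeze=15)

```text
t: 4.47
position: [0.458, 0.3413, 0.3494]
tcp_rot: [0.589, 0.808, 0.002, 0.001]
wrist_force: [-0.8, 0.0, -0.3]
grip_width: 0.0648
finger_force: 0.0
```

play_rows(steps=[[[0,0,0],0,-1],[[0,0,0],0,-1],[[0,0,0],0,-1],[[0,0,0],0,-1]], squeeze=15)

```text
t: 4.97
position: [0.4575, 0.341, 0.3478]
tcp_rot: [0.589, 0.808, 0.0, 0.0]
wrist_force: [0.1, -0.6, 0.6]
grip_width: 0.0253
finger_force: 0.0
```

```bash
python3 - <<'E'
from h import *
from station import cams
t=cams.camera("top");s=cams.camera("scene")
def T(c,u,v,w,h,k): return cv2.resize(c["color"][v:v+h,u:u+w,::-1],(w*k,h*k),interpolation=cv2.INTER_CUBIC)
cv2.imwrite("pics/z3.png",brighten(np.hstack([T(s,340,170,100,120,4),T(t,140,180,80,96,5)])))
E
python3 go.py
```

```text
t 5.08 pos [457.5 341.  347.8] psi 1.883 zaxis [ 0.  0. -1.] q6 0.13 w 21.2 F [0.5 0.2 0.2] ff 15.0
```

View pics/z3.png

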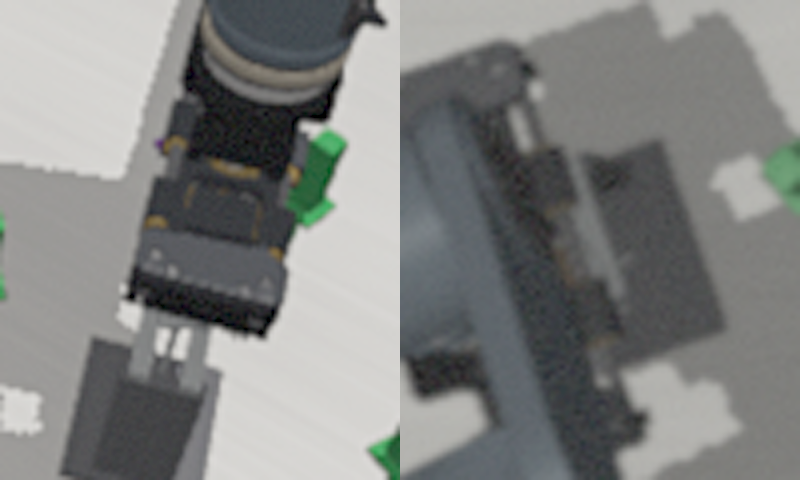

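The gripper sits over the fork with both fingers on the handle, closing along the fork's x. I'll let it settle and then slide the hook out through the open end.

play_rows(steps=[[[0,0,0],0,-1],[[0,0,0],0,-1],[[0,0,0],0,-1]], squeeze=30)

```text
t: 5.45
position: [0.4575, 0.341, 0.3478]
tcp_rot: [0.589, 0.808, -0.0, 0.0]
wrist_force: [-0.0, 0.2, 0.9]
grip_width: 0.0207
finger_force: 30.0
```

play_rows(steps=[[[0,0,-8],0,-1],[[0,0,0],0,-1],[[0,-20,0],0,-1],[[0,-20,0],0,-1],[[0,-20,0],0,-1],[[0,0,0],0,-1]])

```text
t: 6.2
position: [0.3991, 0.3223, 0.3557]
tcp_rot: [0.588, 0.809, -0.001, -0.0]
wrist_force: [0.3, 0.2, -0.6]
grip_width: 0.0207
finger_force: 30.0
```

play_rows(steps=[[[0,0,-40],0,-1],[[0,0,-40],0,-1],[[0,0,-40],0,-1],[[-25,20,0],0,-1],[[-35,20,0],0,-1],[[-35,20,0],0,-1],[[-30,20,0],0,-1],[[0,0,0],0,-1]])

```text
t: 7.2
position: [0.5178, 0.2266, 0.4758]
tcp_rot: [0.59, 0.807, 0.001, 0.001]
wrist_force: [-0.0, -0.2, -1.4]
grip_width: 0.021
finger_force: 30.0
```

```bash
python3 - <<'E'
from h import *
from station import cams,monitor
t=cams.camera("top");s=cams.camera("scene")
st=monitor.state();g=st["position"]-[0,0,.164+.05+.09]
us,ut=proj(s,g)[0].astype(int),proj(t,g)[0].astype(int);print(us,ut)
def T(c,u,v,w,h,k): return cv2.resize(c["color"][v:v+h,u:u+w,::-1],(w*k,h*k),interpolation=cv2.INTER_CUBIC)
np.savez("pics/s3.npz",**s);np.savez("pics/t3.npz",**t)
cv2.imwrite("pics/z4.png",brighten(np.hstack([T(s,us[0]-40,us[1]-50,80,75,5),T(t,ut[0]-40,ut[1]-38,80,75,5)])))
E
python3 go.py
```

```text
[334 228] [216 207]
t 7.3 pos [515.4 228.1 475.6] psi 1.882 zaxis [-0.  0. -1.] q6 -0.09 w 20.5 F [ 0.4 -0.  -1.4] ff 30.0
```

View pics/z4.png

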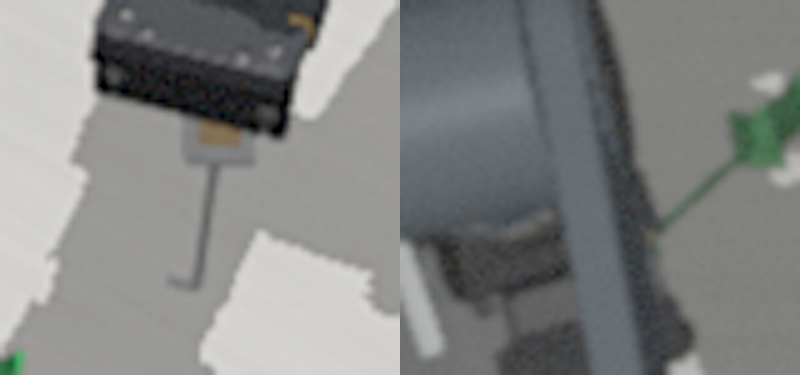

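The hook is hanging in the gripper. In the scene crop the shaft bottom is at (195,288) and the bit tip at (170,283), pointing image-left. Next I'll work out that direction in the world.

```bash
python3 - <<'E'
from h import *
s=load("s",3)
g=np.array([.5154,.2281,.4756-.164-.052])
o=np.array([334-40,228-50])
b=g-[0,0,.1075]
pr=lambda P:((proj(s,P)[0]-o+.5)*5-.5).round(0)
print("collar",pr(g),"bottom",pr(b))
for y in range(-180,180,15):
    a=np.radians(y);print(y,pr(b+[.0125*np.cos(a),.0125*np.sin(a),.004]))
E
```

```text
collar [221. 135.] bottom [199. 281.]
-180 [214. 260.]
-165 [208. 257.]
-150 [201. 256.]
-135 [194. 256.]
-120 [188. 257.]
-105 [182. 260.]
-90 [178. 264.]
-75 [175. 268.]
-60 [174. 274.]
-45 [174. 279.]
-30 [177. 284.]
-15 [180. 289.]
0 [186. 293.]
15 [192. 296.]
30 [199. 297.]
45 [205. 297.]
60 [212. 296.]
75 [218. 293.]
90 [222. 289.]
105 [225. 284.]
120 [226. 279.]
135 [226. 273.]
150 [223. 268.]
165 [219. 264.]
```

The bit points at about -63° yaw, which is across the closing axis, and the handle sits about 9° askew in the pads. I need to grip the other pair of faces, so I'll hang the hook back by the same path and regrasp it turned.

play_rows(steps=[[[31,-20,0],0,-1],[[31,-20,0],0,-1],[[31,-20,0],0,-1],[[32,-20,0],0,-1],[[0,0,0],0,-1],[[0,0,40],0,-1],[[0,0,40],0,-1],[[0,0,40],0,-1]])

```text
t: 8.3
position: [0.4006, 0.3228, 0.3551]
tcp_rot: [0.588, 0.809, 0.001, 0.001]
wrist_force: [0.6, -0.1, -1.2]
grip_width: 0.0206
finger_force: 30.0
```

```bash
python3 go.py 399.5 322.3 355.7
```

```text
t 8.3 pos [400.6 322.8 355.1] psi 1.883 zaxis [ 0.002  0.001 -1.   ] q6 0.15 w 20.6 F [ 0.6 -0.1 -1.2] ff 30.0
shift tool mm [-0.1 -1.2 -0.6]
```

play_rows(steps=[[[0,20,0],0,-1],[[0,20,0],0,-1],[[0,20,0],0,-1],[[0,0,0],0,-1],[[0,0,7],0,-1],[[0,0,0],0,-1],[[0,0,0],0,1],[[0,0,0],0,1]])

```text
t: 9.3
position: [0.4572, 0.341, 0.349]
tcp_rot: [0.589, 0.808, 0.0, 0.0]
wrist_force: [-0.6, 0.3, 0.4]
grip_width: 0.0334
finger_force: 0.0
```

play_rows(steps=[[[0,0,0],0,1],[[0,0,0],0,1],[[0,0,-30],0,1],[[0,0,-35],0,1],[[0,0,0],0.176,1],[[0,0,0],0.176,1],[[0,0,0],0.176,1],[[0,0,0],0.176,1]])

```text
t: 10.3
position: [0.4574, 0.341, 0.4138]
tcp_rot: [0.833, 0.553, -0.0, -0.0]
wrist_force: [-0.8, -0.6, 0.3]
grip_width: 0.0869
finger_force: 0.0
```

play_rows(steps=[[[0,0,0],0.176,1],[[0,0,0],0.176,1],[[0,0,0],0.176,1],[[0,0,0],0.176,1],[[0,0,0],0,1]])

```text
t: 10.92
position: [0.4575, 0.341, 0.4138]
tcp_rot: [0.972, 0.236, -0.0, 0.0]
wrist_force: [-0.2, -0.1, -1.1]
grip_width: 0.0866
finger_force: 0.0
```

```bash
python3 go.py 457.5 341 347.8 27
python3 - <<'E'
from h import *
from station import cams
s=cams.camera("scene");t=cams.camera("top")
def T(c,u,v,w,h,k): return cv2.resize(c["color"][v:v+h,u:u+w,::-1],(w*k,h*k),interpolation=cv2.INTER_CUBIC)
cv2.imwrite("pics/z5.png",brighten(np.hstack([T(s,360,205,50,75,8),T(t,145,200,50,75,8)])))
E
```

```text
t 10.93 pos [457.5 341.  413.8] psi 0.477 zaxis [-0. -0. -1.] q6 1.54 w 86.6 F [-0.2 -0.1 -1.1] ff 0.0
shift tool mm [ 0.  0. 66.]
turn 0.006
```

View pics/z5.png

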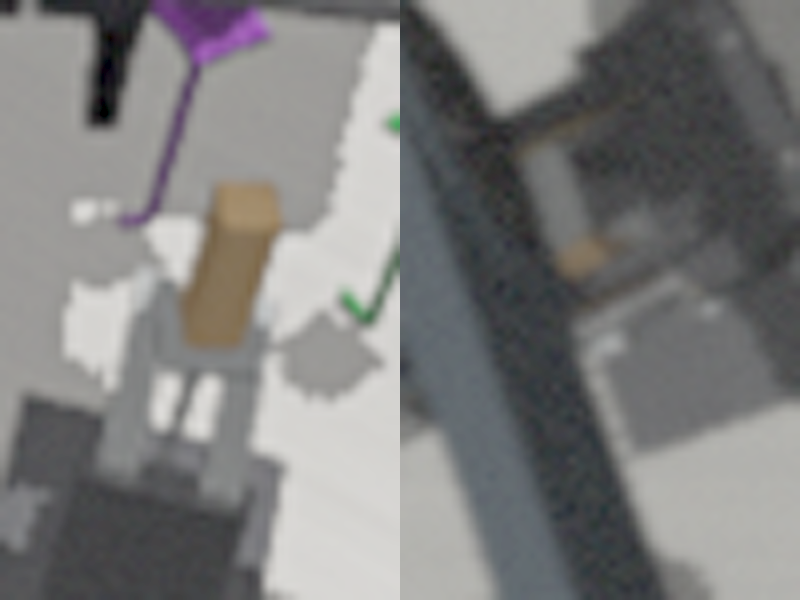

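The hook stands in the fork again. The front edge of the handle's top runs level in the image, from (215,228) to (280,228), and I'll use it to get the handle's yaw.

```bash
python3 - <<'E'
from h import *
s=load("scene")
c=np.array([.457,.341,.195])
for y in range(6,34,3):
    r=R.from_euler("z",y,degrees=True)
    P=c+r.apply(np.array([[-9,-9,0],[-9,9,0],[9,9,0],[9,-9,0]])/1e3)
    print(y,((proj(s,P)-[360,205]+.5)*8-.5).round(0).tolist())
E
```

```text
6 [[233.0, 172.0], [293.0, 198.0], [270.0, 241.0], [210.0, 215.0]]
9 [[231.0, 172.0], [292.0, 196.0], [272.0, 241.0], [211.0, 217.0]]
12 [[229.0, 173.0], [291.0, 194.0], [274.0, 240.0], [212.0, 219.0]]
15 [[227.0, 174.0], [290.0, 193.0], [276.0, 240.0], [213.0, 220.0]]
18 [[225.0, 174.0], [288.0, 191.0], [278.0, 239.0], [214.0, 222.0]]
21 [[223.0, 175.0], [287.0, 189.0], [280.0, 238.0], [216.0, 224.0]]
24 [[221.0, 176.0], [285.0, 188.0], [282.0, 237.0], [217.0, 225.0]]
27 [[220.0, 177.0], [284.0, 186.0], [284.0, 236.0], [219.0, 227.0]]
30 [[218.0, 178.0], [282.0, 185.0], [285.0, 235.0], [220.0, 228.0]]
33 [[216.0, 180.0], [280.0, 183.0], [287.0, 234.0], [222.0, 230.0]]
```

play_rows(steps=[[[0,0,33],0,1],[[0,0,33],0,1],[[0,0,0],0,-1],[[0,0,0],0,-1],[[0,0,0],0,-1],[[0,0,0],0,-1],[[0,0,0],0,-1],[[0,0,0],0,-1]], squeeze=15)

```text
t: 12.02
position: [0.4575, 0.3411, 0.348]
tcp_rot: [0.972, 0.235, 0.0, -0.0]
wrist_force: [-0.9, 0.5, 0.5]
grip_width: 0.0352
finger_force: 0.0
```

play_rows(steps=[[[0,0,0],0,-1],[[0,0,0],0,-1],[[0,0,0],0,-1]])

```text
t: 12.4
position: [0.4575, 0.341, 0.3477]
tcp_rot: [0.972, 0.235, -0.0, 0.0]
wrist_force: [-0.3, 0.5, 0.2]
grip_width: 0.0199
finger_force: 15.0
```

```bash
python3 go.py 399.5 322.3 355.7
```

```text
t 12.4 pos [457.5 341.  347.7] psi 0.475 zaxis [-0. -0. -1.] q6 1.54 w 19.9 F [-0.3  0.5  0.2] ff 15.0
shift tool mm [-60.1  -9.8  -8. ]
```

The grip is on the bit-side faces now. The tool can only point straight down but the well leans 30°, so I'll tilt the hook inside the pads. My plan is to loosen the grip, drag the shaft against the inner edge of the tray's near wall, and then squeeze hard.

play_rows(steps=[[[0,0,0],0,-1],[[0,0,-8],0,-1],[[-20,-3,0],0,-1],[[-20,-3,0],0,-1],[[-20,-3,0],0,-1],[[0,0,-50],0,-1],[[0,0,-50],0,-1],[[0,0,-50],0,-1]], squeeze=40)

```text
t: 13.4
position: [0.3996, 0.3215, 0.5077]
tcp_rot: [0.972, 0.235, 0.0, -0.0]
wrist_force: [0.8, 0.7, -1.8]
grip_width: 0.0191
finger_force: 40.0
```

```bash
python3 go.py 420 0 500 -2; python3 - <<'E'
from h import *
t=load("top");print(onz(t,317.5,259,.1))
E
```

```text
t 13.4 pos [399.6 321.5 507.7] psi 0.475 zaxis [ 0.  0. -1.] q6 1.56 w 19.1 F [ 0.8  0.7 -1.8] ff 40.0
shift tool mm [-128.9  295.2    7.7]
turn 0.51
[ 0.38777209 -0.01440604  0.1       ]
```

play_rows(steps=[[[0,0,0],0.17,-1],[[0,0,0],0.17,-1],[[0,0,0],0.17,-1],[[7,53,0],0,-1],[[7,53,0],0,-1],[[7,53,0],0,-1],[[7,53,0],0,-1],[[7,53,0],0,-1]])

```text
t: 14.4
position: [0.4253, 0.054, 0.5063]
tcp_rot: [1.0, -0.017, 0.001, 0.0]
wrist_force: [1.2, 0.3, -0.5]
grip_width: 0.0183
finger_force: 40.0
```

play_rows(steps=[[[7,53,0],0,-1],[[-7,58,0],0,-1],[[-7,58,0],0,-1],[[-7,58,0],0,-1],[[-7,58,0],0,-1],[[-7,58,0],0,-1],[[-7,57,0],0,-1],[[0,0,0],0,-1]])

```text
t: 15.4
position: [0.3758, -0.3468, 0.5059]
tcp_rot: [1.0, -0.02, 0.0, 0.001]
wrist_force: [-0.3, 0.3, -0.7]
grip_width: 0.019
finger_force: 40.0
```

```bash
python3 go.py 378 -345 352 -2
```

```text
t 15.4 pos [ 375.8 -346.8  505.9] psi -0.04 zaxis [ 0.001 -0.002 -1.   ] q6 0.65 w 19.0 F [-0.3  0.3 -0.7] ff 40.0
shift tool mm [  2.   -2.3 153.9]
turn -0.005
```

play_rows(steps=[[[0,0,50],0,-1],[[2,-1,50],0,-1],[[0,-1,40],0,-1],[[0,0,18],0,-1],[[0,0,0],0,-1]])

```text
t: 16.02
position: [0.3786, -0.3398, 0.3468]
tcp_rot: [1.0, -0.017, -0.001, -0.002]
wrist_force: [-0.2, -0.9, -0.4]
grip_width: 0.0188
finger_force: 40.0
```

play_rows(steps=[[[0,0,0],0,-1],[[-10,0,0],0,-1],[[-8,0,3],0,-1],[[-8,0,3],0,-1]], squeeze=8)

```text
t: 16.52
position: [0.352, -0.3401, 0.3421]
tcp_rot: [1.0, -0.018, 0.0, 0.0]
wrist_force: [0.6, -0.4, -0.7]
grip_width: 0.0181
finger_force: 8.0
```

```bash
python3 go.py 292 -345 319 -2
```

```text
t 16.52 pos [ 352.  -340.1  342.1] psi -0.036 zaxis [ 0.001 -0.001 -1.   ] q6 0.61 w 18.1 F [ 0.6 -0.4 -0.7] ff 8.0
shift tool mm [-59.8   7.   23. ]
turn -0.001
```

play_rows(steps=[[[-8,0,3],0,-1],[[-8,0,3],0,-1],[[-8,0,3],0,-1],[[-8,0,3],0,-1],[[-8,0,3],0,-1],[[-8,0,3],0,-1],[[-8,0,3],0,-1],[[-4,0,2],0,-1]])

```text
t: 17.52
position: [0.2922, -0.338, 0.3185]
tcp_rot: [1.0, -0.018, -0.0, -0.0]
wrist_force: [1.0, -0.5, -0.5]
grip_width: 0.0178
finger_force: 8.0
```

play_rows(steps=[[[0,0,0],0,-1],[[0,0,0],0,-1]], squeeze=50)

```text
t: 17.77
position: [0.2927, -0.338, 0.3188]
tcp_rot: [1.0, -0.017, -0.0, -0.0]
wrist_force: [-0.3, 0.1, 0.1]
grip_width: 0.0176
finger_force: 50.0
```

```bash
python3 go.py 292 -345 319 -2
python3 - <<'E'
from h import *
from station import cams,monitor
s=cams.camera("scene");t=cams.camera("top");np.savez("pics/s6.npz",**s);np.savez("pics/t6.npz",**t)
p=monitor.state()["position"]
g=p-[0,0,.164]
for a in (20,25,30,35):
    k=np.radians(a);q=g+.15*np.array([np.sin(k),0,-np.cos(k)]);print(a,proj(s,q).round(0),proj(t,q).round(0))
us=proj(s,g)[0].astype(int);print(us)
def T(c,u,v,w,h,k): return cv2.resize(c["color"][v:v+h,u:u+w,::-1],(w*k,h*k),interpolation=cv2.INTER_CUBIC)
cv2.imwrite("pics/z6.png",brighten(T(s,us[0]-50,us[1]-50,120,90,6)));
E
```

```text
t 17.77 pos [ 292.7 -338.   318.8] psi -0.035 zaxis [-0.  0. -1.] q6 0.5 w 17.6 F [-0.3  0.1  0.1] ff 50.0
shift tool mm [-0.5  7.  -0.2]
turn -0.0
20 [[220. 147.]] [[438. 273.]]
25 [[217. 148.]] [[439. 268.]]
30 [[215. 148.]] [[439. 264.]]
35 [[212. 149.]] [[440. 260.]]
[225 106]
```

View pics/z6.png

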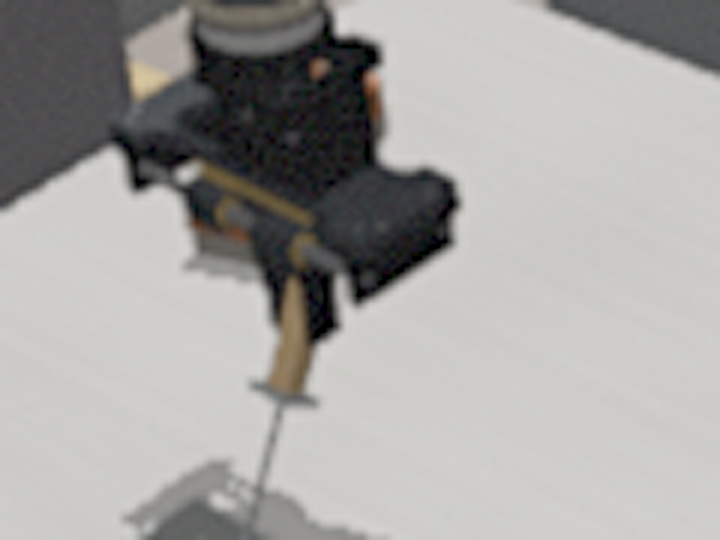

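The hook is tilted: the shaft runs from (280,405) to (250,530) in the crop, and that slope matches 30°. Now I'll compute the poses for entering the well.

```bash
cat > well.py <<'E'
import sys,numpy as np
M=np.array([547.2,-2.6,144.3]);h=np.array([.9675,-.2529,0]);y=np.array([.2529,.9675,0]);z=np.array([0,0,1.])
def tcp(x,v,D):
    s=159.2-D; return M+h*(.866*x-.5*s)+v*y+z*(.5*x+.866*s+164)
if __name__=="__main__": print(*tcp(*map(float,sys.argv[1:4])).round(1))
E
for D in -30 20 61 ; do python3 well.py -4 19 $D; done; python3 go.py $(python3 well.py -4 19 -30) -14.65
```

```text
457.1 40.6 470.1
481.3 34.3 426.8
501.1 29.1 391.3
t 17.88 pos [ 292.8 -337.9  318.8] psi -0.035 zaxis [-0.  0. -1.] q6 0.5 w 17.6 F [-0.3 -0.6 -0.7] ff 50.0
shift tool mm [ 151.  -384.  -151.3]
turn 0.221
```

play_rows(steps=[[[0,0,-50],0,-1],[[0,0,-50],0,-1],[[0,0,-50],0,-1],[[0,0,-50],0,-1],[[0,0,-30],0.11,-1],[[0,0,0],0.111,-1],[[0,0,0],0,-1]])

```text
t: 18.75
position: [0.2926, -0.3375, 0.5488]
tcp_rot: [0.992, -0.127, -0.0, -0.0]
wrist_force: [0.9, 0.1, -1.0]
grip_width: 0.0177
finger_force: 50.0
```

```bash
python3 go.py $(python3 well.py -4 19 -120) -14.65
```

```text
t 18.75 pos [ 292.6 -337.5  548.8] psi -0.255 zaxis [-0.  0. -1.] q6 0.72 w 17.7 F [ 0.9  0.1 -1. ] ff 50.0
shift tool mm [  19.  -407.4    0.8]
turn 0.001
```

play_rows(steps=[[[2,-51,0],0,-1],[[2,-51,0],0,-1],[[2,-51,0],0,-1],[[2,-51,0],0,-1],[[3,-51,0],0,-1],[[3,-51,0],0,-1],[[3,-51,0],0,-1],[[2,-50,0],0,-1]])

```text
t: 19.75
position: [0.4143, 0.0527, 0.5481]
tcp_rot: [0.992, -0.126, -0.001, 0.0]
wrist_force: [-0.7, 0.3, -1.7]
grip_width: 0.0174
finger_force: 50.0
```

play_rows(steps=[[[10,0,17],0,-1],[[10,0,17],0,-1],[[10,0,17],0,-1],[[0,0,0],0,-1],[[0,0,0],0,-1]])

```text
t: 20.38
position: [0.443, 0.0433, 0.4978]
tcp_rot: [0.992, -0.127, -0.0, -0.0]
wrist_force: [0.5, 0.0, -1.0]
grip_width: 0.0179
finger_force: 50.0
```

```bash
python3 go.py $(python3 well.py -4 19 -30) -14.65
python3 - <<'E'
from h import *
from station import cams,monitor
s=cams.camera("scene");t=cams.camera("top");np.savez("pics/s7.npz",**s);np.savez("pics/t7.npz",**t)
def T(c,u,v,w,h,k): return cv2.resize(c["color"][v:v+h,u:u+w,::-1],(w*k,h*k),interpolation=cv2.INTER_CUBIC)
cv2.imwrite("pics/z7.png",brighten(np.hstack([T(s,205,130,100,130,4),T(t,265,135,66,86,6)[:520]])));
E
```

```text
t 20.38 pos [443.   43.3 497.8] psi -0.255 zaxis [-0.001  0.    -1.   ] q6 1.67 w 17.9 F [ 0.5  0.  -1. ] ff 50.0
shift tool mm [14.3 -0.9 27.7]
turn 0.0Traceback (most recent call last):
  File "<stdin>", line 5, in <module>
    return _nx.concatenate(arrs, 1, dtype=dtype, casting=casting)
           ~~~~~~~~~~~~~~~^^^^^^^^^^^^^^^^^^^^^^^^^^^^^^^^^^^^^^^
ValueError: all the input array dimensions except for the concatenation axis must match exactly, but along dimension 0, the array at index 0 has size 520 and the array at index 1 has size 516
```

The crop failed, so I'll skip that picture and go on by force feel. The next step enters the mouth, short of the loop.

play_rows(steps=[[[14,0,28],0,-1],[[0,0,0],0,-1],[[5,0,8],0,-1],[[5,0,9],0,-1],[[5,0,9],0,-1],[[5,0,9],0,-1],[[5,0,8],0,-1],[[0,0,0],0,-1]])

```text
t: 21.48
position: [0.4812, 0.0333, 0.4259]
tcp_rot: [0.992, -0.128, -0.001, -0.0]
wrist_force: [-0.1, 0.0, -0.4]
grip_width: 0.0174
finger_force: 50.0
```

```bash
python3 go.py $(python3 well.py -4 19 20)
```

```text
t 21.48 pos [481.2  33.3 425.9] psi -0.256 zaxis [-0.002  0.    -1.   ] q6 1.66 w 17.4 F [-0.1  0.  -0.4] ff 50.0
shift tool mm [-0.2 -1.  -0.9]
```

I'll feel for the +y side wall of the well.

play_rows(steps=[[[0,-1,0],0,-1],[[0,-1,0],0,-1],[[0,0,0],0,-1]])

```text
t: 21.85
position: [0.4814, 0.0355, 0.4271]
tcp_rot: [0.992, -0.128, 0.0, 0.0]
wrist_force: [0.2, -0.6, -1.2]
grip_width: 0.0176
finger_force: 50.0
```

play_rows(steps=[[[0,-1,0],0,-1],[[0,0,0],0,-1]])

```text
t: 22.1
position: [0.4817, 0.0364, 0.4269]
tcp_rot: [0.992, -0.128, 0.0, -0.0]
wrist_force: [0.2, -0.1, -0.4]
grip_width: 0.0178
finger_force: 50.0
```

play_rows(steps=[[[0,-1,0],0,-1],[[0,0,0],0,-1]])

```text
t: 22.35
position: [0.482, 0.0372, 0.4268]
tcp_rot: [0.992, -0.128, -0.0, 0.0]
wrist_force: [-0.7, -0.3, -0.5]
grip_width: 0.0179
finger_force: 50.0
```

play_rows(steps=[[[0,-1,0],0,-1],[[0,0,0],0,-1]])

```text
t: 22.6
position: [0.4822, 0.038, 0.4268]
tcp_rot: [0.992, -0.128, -0.0, 0.001]
wrist_force: [-1.5, -2.3, 0.1]
grip_width: 0.0174
finger_force: 50.1
```

```bash
python3 go.py $(python3 well.py -4 21.5 20)
```

```text
t 22.6 pos [482.2  38.  426.8] psi -0.256 zaxis [-0.    -0.001 -1.   ] q6 1.67 w 17.4 F [-1.5 -2.3  0.1] ff 50.1
shift tool mm [ 0.1  1.3 -0. ]
```

The wall is about 1 mm beyond the model. I'll back off and feel for the front wall the same way.

play_rows(steps=[[[0,2,0],0,-1],[[-3,0,0],0,-1],[[0,0,0],0,-1]])

```text
t: 22.98
position: [0.4786, 0.0373, 0.4267]
tcp_rot: [0.992, -0.128, -0.0, -0.0]
wrist_force: [-0.6, -0.1, -1.1]
grip_width: 0.018
finger_force: 50.0
```

play_rows(steps=[[[-2,0,0],0,-1],[[0,0,0],0,-1]])

```text
t: 23.22
position: [0.4771, 0.0377, 0.4269]
tcp_rot: [0.992, -0.128, 0.001, -0.0]
wrist_force: [-0.1, -0.1, -0.2]
grip_width: 0.0175
finger_force: 50.0
```

play_rows(steps=[[[-1,0,0],0,-1],[[0,0,0],0,-1]])

```text
t: 23.48
position: [0.4763, 0.0378, 0.427]
tcp_rot: [0.992, -0.128, 0.001, 0.0]
wrist_force: [2.2, -1.3, -1.9]
grip_width: 0.0176
finger_force: 50.0
```

play_rows(steps=[[[-1,0,0],0,-1],[[0,0,0],0,-1]])

```text
t: 23.72
position: [0.4755, 0.038, 0.4271]
tcp_rot: [0.992, -0.128, 0.001, 0.0]
wrist_force: [2.6, -0.4, -0.3]
grip_width: 0.0177
finger_force: 50.0
```

play_rows(steps=[[[-1,0,0],0,-1],[[0,0,0],0,-1]])

```text
t: 23.98
position: [0.4746, 0.0382, 0.4271]
tcp_rot: [0.992, -0.128, 0.001, 0.0]
wrist_force: [4.9, -2.1, -0.3]
grip_width: 0.0177
finger_force: 50.0
```

```bash
python3 go.py $(python3 well.py -4 21.5 20)
```

```text
t 23.98 pos [474.6  38.2 427.1] psi -0.256 zaxis [ 0.003 -0.001 -1.   ] q6 1.67 w 17.7 F [ 4.9 -2.1 -0.3] ff 50.0
shift tool mm [ 7.4 -0.4  0.4]
```

play_rows(steps=[[[6,0,0],0,-1],[[5,0,0],0,-1],[[0,0,0],0,-1],[[4,0,7],0,-1],[[4,0,7],0,-1],[[0,0,0],0,-1]])

```text
t: 24.72
position: [0.4924, 0.0335, 0.4118]
tcp_rot: [0.992, -0.128, -0.001, -0.0]
wrist_force: [1.5, 0.9, -1.0]
grip_width: 0.0173
finger_force: 50.0
```

play_rows(steps=[[[4,0,7],0,-1],[[0,0,0],0,-1]])

```text
t: 24.98
position: [0.4964, 0.0324, 0.4052]
tcp_rot: [0.992, -0.128, -0.001, -0.0]
wrist_force: [0.2, 1.4, -0.7]
grip_width: 0.0174
finger_force: 50.0
```

play_rows(steps=[[[4,0,7],0,-1],[[0,0,0],0,-1]])

```text
t: 25.22
position: [0.5002, 0.0314, 0.3982]
tcp_rot: [0.992, -0.128, -0.0, -0.0]
wrist_force: [0.2, 1.2, -0.9]
grip_width: 0.0177
finger_force: 50.0
```

```bash
python3 go.py $(python3 well.py -1 21.5 61)
```

```text
t 25.23 pos [500.2  31.4 398.2] psi -0.256 zaxis [-0.001  0.    -1.   ] q6 1.67 w 17.7 F [ 0.2  1.2 -0.9] ff 50.0
shift tool mm [ 4.1 -0.4  5.4]
```

play_rows(steps=[[[4,0,6],0,-1],[[0,0,0],0,-1],[[0,3,0],0,-1],[[0,3,0],0,-1],[[0,0,0],0,-1]])

```text
t: 25.85
position: [0.5024, 0.0244, 0.3929]
tcp_rot: [0.992, -0.128, 0.0, 0.0]
wrist_force: [-0.6, 0.1, -1.6]
grip_width: 0.0175
finger_force: 50.0
```

play_rows(steps=[[[0,2,0],0,-1],[[0,2,0],0,-1],[[0,0,0],0,-1]])

```text
t: 26.22
position: [0.5014, 0.0207, 0.3928]
tcp_rot: [0.992, -0.128, 0.0, -0.0]
wrist_force: [0.3, 0.0, -1.2]
grip_width: 0.0177
finger_force: 50.0
```

play_rows(steps=[[[0,2,0],0,-1],[[0,2,0],0,-1],[[0,0,0],0,-1]])

```text
t: 26.6
position: [0.5004, 0.0168, 0.3927]
tcp_rot: [0.992, -0.128, -0.0, -0.0]
wrist_force: [-0.5, 0.2, -0.7]
grip_width: 0.0175
finger_force: 50.0
```

```bash
python3 go.py $(python3 well.py -1 6 61)
```

```text
t 26.6 pos [500.4  16.8 392.7] psi -0.256 zaxis [-0.  0. -1.] q6 1.64 w 17.5 F [-0.5  0.2 -0.7] ff 50.0
shift tool mm [ 0.2  1.  -0.1]
```

play_rows(steps=[[[0,1,0],0,-1],[[0,0,0],0,-1],[[-2,0,-4],0,-1],[[-3,0,-5],0,-1],[[-3,0,-5],0,-1],[[-3,0,-5],0,-1],[[-3,0,-5],0,-1],[[0,0,0],0,-1]])

```text
t: 27.6
position: [0.4865, 0.0196, 0.4173]
tcp_rot: [0.992, -0.128, 0.0, 0.0]
wrist_force: [0.2, 0.5, -2.2]
grip_width: 0.0178
finger_force: 50.0
```

```bash
python3 - <<'E'
from station import monitor,cams
import numpy as np
F=[]
for i in range(8): F.append(monitor.state()["wrist_force"]); cams.camera("top")
print(np.mean(F,0),np.std(F,0)); print(monitor.state()["torque"])
E
```

```text
[ 0.50630521 -0.23754281 -1.41918084] [0.38089687 0.48188084 0.57259744]
[ 0.05202012 -0.09228588 -0.00838243]
```

play_rows(steps=[[[-6,0,-10],0,-1],[[-6,0,-11],0,-1],[[-6,0,-10],0,-1],[[-6,0,-10],0,-1],[[-6,0,-11],0,-1],[[-6,0,-10],0,-1],[[0,0,0],0,-1]])

```text
t: 28.88
position: [0.4513, 0.0289, 0.4797]
tcp_rot: [0.992, -0.128, 0.0, -0.0]
wrist_force: [1.1, 0.1, -1.3]
grip_width: 0.0179
finger_force: 50.0
```

```bash
python3 - <<'E'
from station import monitor,cams
from h import *
F=[]
for i in range(8): F.append(monitor.state()["wrist_force"]); s=cams.camera("scene")
print(np.mean(F,0)); st=monitor.state();print(st["torque"])
g=st["position"]-[0,0,.164]
def T(c,u,v,w,h,k): return cv2.resize(c["color"][v:v+h,u:u+w,::-1],(w*k,h*k),interpolation=cv2.INTER_CUBIC)
cv2.imwrite("pics/z8.png",brighten(T(s,205,110,130,110,6)))
E
```

```text
[ 0.76759998 -0.1496063  -1.37972377]
[ 0.01075359 -0.18626985  0.01712596]
```

View pics/z8.png

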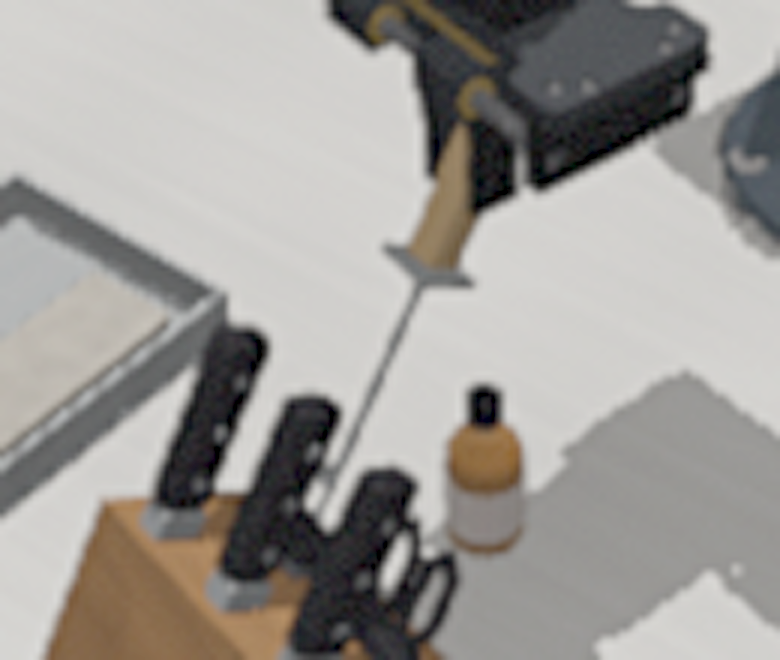

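The shaft runs to (330,480). Just below it are the bright wire and the dark plastic top of the hone at about (300,540), between the knife handles, which means the hone is on the hook. I'll lift it out the rest of the way slowly.

play_rows(steps=[[[-4,0,-7],0,-1],[[-4,0,-7],0,-1],[[-4,0,-7],0,-1],[[-4,0,-7],0,-1],[[-4,0,-7],0,-1],[[-4,0,-7],0,-1],[[-4,0,-7],0,-1],[[-4,0,-7],0,-1]])

```text
t: 30.28
position: [0.4202, 0.0369, 0.5349]
tcp_rot: [0.992, -0.128, -0.001, -0.0]
wrist_force: [-0.8, 0.2, -2.3]
grip_width: 0.0176
finger_force: 50.0
```

play_rows(steps=[[[-4,0,-7],0,-1],[[-3,0,-7],0,-1],[[-2,0,-7],0,-1],[[0,0,-6],0,-1],[[0,0,-5],0,-1],[[0,0,0],0,-1],[[0,0,0],0,-1],[[0,0,0],0,-1]])

```text
t: 31.28
position: [0.4119, 0.0391, 0.5663]
tcp_rot: [0.992, -0.128, -0.001, -0.0]
wrist_force: [-1.1, 0.4, -2.0]
grip_width: 0.0176
finger_force: 50.0
```

```bash
python3 - <<'E'
from station import monitor,cams
from h import *
F=[]
for i in range(6): F.append(monitor.state()["wrist_force"]); s=cams.camera("scene")
t=cams.camera("top")
print(np.mean(F,0)); st=monitor.state();print(st["t"],st["position"],st["torque"])
np.savez("pics/s9.npz",**s);np.savez("pics/t9.npz",**t)
g=st["position"]-[0,0,.164];h=np.array([.9675,-.2529,0]);b=g+.159*(.5*h+np.array([0,0,-.866]))
print("bit",b,proj(s,b),proj(s,b-[0,0,.08]),proj(t,b))
# dark count in the expected hone area vs initial
s0=load("scene");u,v=proj(s,b-[0,0,.045])[0].astype(int)
for c in(s0,s):
    g_=cv2.cvtColor(c["color"],cv2.COLOR_RGB2GRAY)[v-22:v+22:3,u-14:u+15:2];print(g_)
E
```

```text
[ 0.02198493  0.13309641 -2.44023681]
31.625 [0.41230158 0.03899755 0.56683324] [ 0.11572862  0.19331875 -0.01021704]
bit [0.48921783 0.018892   0.26513924] [[270.92941067 157.47368719]] [[271.98595081 180.51497956]] [[305.50749614 215.75473341]]
[[178 177 177 178 179 179 180 181 181 181 181 180 181 181 181]
 [175 176 178 179 178 179 179 179 180 180 181 180 181 182 181]
 [179 176 176 175 177 179 179 179 180 180 179 180 180 181 181]
 [176 178 180 179 178 177 177 179 180 179 180 181 180 179 179]
 [103 104 107 152 155 183 182 182 181 179 181 181 180 180 181]
 [105 104 103 103 104 102 101 103 106 108 106 108 155 155 155]
 [104 105 104 103 104 105 105 104 104 105 106 106 108 106 104]
 [104 104 105 105 104 103 105 104 106 104 105 103 104 105 105]
 [104 105 104 104 105 103 105 105 103 105 105 105 106 104 106]
 [ 64  84 105 106 104 103 103 104 103 105 104 104 105  33  17]
 [ 19  15  22 103 105 104 103 104 104 103 104 103 107  13  18]
 [  7   1  57 106 104 103 104 104 104 104 103 104  72  45  27]
 [ 59  40 156 105 103 102 102 101 103 104 104  73  66  64  67]
 [  4 162 177 177 165 145 126 140 
[... 338 characters left out ...]
1 181]
 [177 179 182 157 149 105 190 120 170 180 181 181 180 180 182]
 [181 131   0   5  53  28 131 119 185 181 181 180 179 180 179]
 [182  65  12   9  43   8   7  29 144 182 180 181 182 181 179]
 [152  31  32  15   8   5  13   9   0 117 179 177 177 178 180]
 [ 86  25  33  31  29  14   3  12  25 170 179 179 178 179 181]
 [ 22  30  31  29  30  32  29  22 112 180 177 176 181  50   0]
 [ 20  17  17  30  33  29  24  31 170 178 177 177 183  31   8]
 [  8   4  18  31  29  24  19 112 180 177 176 179 110  54  32]
 [ 59  19  26  30  30  23  35 170 178 177 178 113  69  65  67]
 [  3 167 166  66  21  21  47 144 178 178 178  85  58  66  68]
 [110 180 180 152  21  25  24  15  21 164 180 108  46  44  47]]
```

The hone hangs on the hook, clear of the well. I'll back off, rise, and carry it smoothly to the tray.

play_rows(steps=[[[-3,0,-6],0,-1],[[-4,0,-12],0,-1],[[-4,0,-12],0,-1],[[-4,0,-12],0,-1],[[-4,0,-12],-0.05,-1],[[-3,0,-12],-0.06,-1],[[0,0,-8],-0.06,-1],[[0,0,0],-0.05,-1]])

```text
t: 32.62
position: [0.3906, 0.0445, 0.6423]
tcp_rot: [1.0, -0.017, 0.001, 0.0]
wrist_force: [-0.3, 0.5, -2.9]
grip_width: 0.0177
finger_force: 50.0
```

play_rows(steps=[[[0,6,0],0,-1],[[0,12,0],0,-1],[[0,18,0],0,-1],[[0,22,0],0,-1],[[0,24,0],0,-1],[[0,24,0],0,-1],[[2,24,0],0,-1],[[4,24,0],0,-1]])

```text
t: 33.62
position: [0.3909, -0.1112, 0.6408]
tcp_rot: [1.0, -0.019, -0.0, 0.0]
wrist_force: [0.8, -0.5, -2.2]
grip_width: 0.0179
finger_force: 50.0
```

play_rows(steps=[[[6,24,0],0,-1],[[8,24,0],0,-1],[[10,24,0],0,-1],[[10,24,0],0,-1],[[10,24,0],0,-1],[[10,24,0],0,-1],[[8,24,0],0,-1],[[6,22,0],0,-1]])

```text
t: 34.62
position: [0.4529, -0.3038, 0.6403]
tcp_rot: [1.0, -0.018, -0.0, -0.0]
wrist_force: [0.4, -0.5, -1.9]
grip_width: 0.0176
finger_force: 50.0
```

play_rows(steps=[[[4,18,0],0,-1],[[2,11,0],0,-1],[[0,4,0],0,-1],[[0,0,0],0,-1],[[0,0,0],0,-1]])

```text
t: 35.25
position: [0.457, -0.3345, 0.641]
tcp_rot: [1.0, -0.018, 0.0, -0.0]
wrist_force: [0.4, -0.4, -3.5]
grip_width: 0.0174
finger_force: 50.0
```

```bash
python3 go.py 470 -335 410 -2
```

```text
t 35.25 pos [ 457.  -334.5  641. ] psi -0.036 zaxis [ 0.  0. -1.] q6 0.78 w 17.4 F [ 0.4 -0.4 -3.5] ff 50.0
shift tool mm [1.29e+01 1.00e-01 2.31e+02]
turn -0.001
```

Still loaded. I'll lower to just above the floor and check how the hone is hanging from the images, using numbers only.

play_rows(steps=[[[3,0,12],0,-1],[[4,0,28],0,-1],[[4,0,35],0,-1],[[2,0,35],0,-1],[[0,0,35],0,-1],[[0,0,35],0,-1],[[0,0,25],0,-1],[[0,0,15],0,-1]])

```text
t: 36.25
position: [0.47, -0.335, 0.4188]
tcp_rot: [1.0, -0.018, -0.001, -0.001]
wrist_force: [-0.9, 0.1, -2.1]
grip_width: 0.0178
finger_force: 50.0
```

play_rows(steps=[[[0,0,8],0,-1],[[0,0,3],0,-1],[[0,0,0],0,-1],[[0,0,0],0,-1],[[0,0,0],0,-1],[[0,0,0],0,-1]])

```text
t: 37.0
position: [0.4702, -0.3357, 0.4101]
tcp_rot: [1.0, -0.018, 0.0, 0.0]
wrist_force: [0.4, 0.3, -2.5]
grip_width: 0.0179
finger_force: 50.0
```

```bash
python3 go.py; python3 - <<'E'
from station import monitor,cams
from h import *
s=cams.camera("scene");t=cams.camera("top");np.savez("pics/s10.npz",**s);np.savez("pics/t10.npz",**t)
st=monitor.state();b=st["position"]+[.080,-.003-.005,-.304]
print("bit",b,proj(s,b),proj(t,b),"foot",proj(s,b-[0,0,.082]),proj(t,b-[0,0,.082]))
u,v=proj(s,b-[0,0,.05])[0].astype(int)
print(u,v);print(cv2.cvtColor(s["color"],cv2.COLOR_RGB2GRAY)[v-20:v+24:2,u-18:u+19:2])
u,v=proj(t,b-[0,0,.03])[0].astype(int)
print(u,v);print(cv2.cvtColor(t["color"],cv2.COLOR_RGB2GRAY)[v-20:v+21:2,u-18:u+19:2])
E
```

```text
t 37.0 pos [ 470.2 -335.7  410.1] psi -0.036 zaxis [ 0. -0. -1.] q6 0.79 w 17.9 F [ 0.4  0.3 -2.5] ff 50.0
bit [ 0.55015228 -0.34364139  0.1058913 ] [[167.92192923 158.98965556]] [[447.97440395 191.97184909]] foot [[174.00558063 177.94731546]] [[438.97675266 194.69750553]]
171 170
[[179 179 177 177 178 178 178 179 182 117 161 179 177 177 176 176 176 178
  174]
 [180 180 179 178 178 178 178 177 180 103 173 178 176 177 175 178 172 154
   76]
 [179 180 181 180 179 177 178 180 181  85 181 179 177 176 177 176 124  55
   50]
 [179 178 180 179 179 180 179 156 152 113 179 175 178 181 153  94  50  53
   52]
 [178 178 179 178 178 179 182 135  68  69 176 178 167 133  60  53  56  52
   65]
 [179 179 178 178 177 178 182 109  83  76 166 144 101  47  55  56  53  88
  139]
 [180 179 178 178 178 181 163  72  20  36  76  53  51  54  54  59 118 146
  145]
 [179 179 180 178 179 167  42  31  30   9  12  20  44  52  78 141 144 144
  143]
 [180 179 180 182 126 104  34  12  32   9  15  12   7  65  80 139 145 143
  145]
 [180 182 165 127 103 105  58  17   7  14   9   8  14  74  81  78 110 122
  146]
 [178 15
[... 1974 characters left out ...]
  25  25  25  40  46  29  42  69  45  56  78
   83]
 [ 77  73  75  42  19  19  26  25  28  33  40  51  59  72  73  43  55  78
   83]
 [ 77  74  74  55  49  47  57  66  70  71  73  69  53  69  73  47  54  78
   78]
 [ 75  75  73  49  49  46  49  45  40  53  73  76  63  58  60  35  41  55
   42]
 [ 78  76  72  37  48  46  40  27  28  28  55  68  63  44  42  30  27  24
   19]
 [ 78  74  71  37  49  40  42  30  26  30  36  39  42  40  46  33  33  26
   15]
 [ 75  77  72  33  39  29  30  25  30  28  29  29  31  42  34  19  16  17
   17]
 [ 77  76  73  30  36  33  26  33  25  31  27  29  43  44  31  11  12  10
   11]
 [ 77  75  71  29  36  29  30  27  29  32  36  45  44  48  34  10  10  13
   19]]
```

The hone hangs square to the tray, about 20 mm above the floor and inside the free half. I'll set its foot down and lay it over towards the robot along an arc.

play_rows(steps=[[[0,0,6],0,-1],[[0,0,5],0,-1],[[0,0,4],0,-1],[[0,0,3],0,-1],[[0,0,3],0,-1],[[0,0,1],0,-1],[[0,0,0],0,-1]])

```text
t: 37.98
position: [0.4702, -0.3357, 0.3879]
tcp_rot: [1.0, -0.018, 0.0, 0.0]
wrist_force: [-0.3, 0.6, -1.3]
grip_width: 0.0174
finger_force: 50.0
```

play_rows(steps=[[[-7,0,0],0,-1],[[-7,0,0],0,-1],[[-7,0,0],0,-1],[[-7,0,1],0,-1],[[-7,0,2],0,-1],[[-7,0,2],0,-1],[[-6,0,3],0,-1],[[-6,0,4],0,-1]])

```text
t: 38.98
position: [0.4157, -0.3337, 0.3755]
tcp_rot: [1.0, -0.018, -0.0, 0.0]
wrist_force: [-0.5, 0.2, -2.0]
grip_width: 0.0176
finger_force: 50.0
```

play_rows(steps=[[[-6,0,4],0,-1],[[-5,0,5],0,-1],[[-5,0,5],0,-1],[[-5,0,5],0,-1],[[0,0,0],0,-1]])

```text
t: 39.6
position: [0.3948, -0.3327, 0.3562]
tcp_rot: [1.0, -0.018, -0.0, -0.001]
wrist_force: [0.2, -0.3, -1.7]
grip_width: 0.0176
finger_force: 50.0
```

```bash
python3 go.py; python3 - <<'E'
from station import monitor,cams
from h import *
s=cams.camera("scene");np.savez("pics/s11.npz",**s)
st=monitor.state();b=st["position"]+[.080,-.008,-.304]
u,v=proj(s,b+[.03,0,-.02])[0].astype(int);print("bit",b,proj(s,b),"uv",u,v)
print(cv2.cvtColor(s["color"],cv2.COLOR_RGB2GRAY)[v-16:v+18:2,u-20:u+21:2])
E
```

```text
t 39.6 pos [ 394.8 -332.7  356.2] psi -0.037 zaxis [-0.001  0.001 -1.   ] q6 0.69 w 17.6 F [ 0.2 -0.3 -1.7] ff 50.0
bit [ 0.4750552  -0.34086284  0.05248726] [[189.93967252 159.02067151]] uv 184 168
[[178 178 176 178 178 177 176 177 177 151 102  97  69  51  49  59  52  78
  124 149 145]
 [177 177 178 176 175 178 179 179 125 102  86  59  51  53  59  56  71  81
   81 111 139]
 [178 177 176 177 177 177 151 107 100  74  50  52  57  72  67  72  83  82
   81  80  82]
 [179 180 177 175 177 123 103  99  63  51  53  55  67  77  65  79  82  82
   80  79  80]
 [177 179 179 178 179 143 137  60  48  31  46  67  73  78  65  82  81  81
   82  81  80]
 [176 177 178 181 172 106  50  53  32   6   9  46  79  80  80  82  81  80
   81  81  80]
 [178 177 170 155  71  48  57  50  34  18   8  10  17  55  82  80  82  81
   80  80  81]
 [177 175 119  52  51  54  54  39  38  39  33  17  12   5  41  82  81  82
   80  80  78]
 [153  86  47  53  54  55  45  38  40  40  35  40  22   4  58  82  81  79
   80  83  83]
 [ 58  52  51  50  64  88  42  39  40  37  39  34  24  31  82  82  80  78
   82 138 139]
 [ 55  54  48  79 131  70  35  39  37  37  38  21  24  75  80  81  75  79
   78  77  85]
 [ 53  54 108 147 109  45  37  36  37  38  27  24  48  81  78  78  79  81
   80  79  79]
 [ 78 131 144 142 135  81  49  55  55  40  25  31  78  80 108 117 121 122
  120 122 100]
 [140 144 141 141 144  96  67  52  65  31  22  65  84 131 142 141 142 142
  141 145 149]
 [142 141 141 142 143 118  79  80  56  25  44  96 141 143 139 143 142 140
  139 143 146]
 [141 141 143 141 142 144 130  96  75 108 118 147 143 141 141 144 145 142
  139 143 146]
 [ 67 134 140 141 141 142 142 143 111 142 141 140 142 142 139 142 145 146
  145 142 139]]
```

The hone is leaning down as planned. I'll finish the lay.

play_rows(steps=[[[-3,0,5],0,-1],[[-3,0,5],0,-1],[[-3,0,5],0,-1],[[-2,0,5],0,-1],[[-2,0,5],0,-1],[[-1,0,5],0,-1],[[-1,0,4],0,-1],[[0,0,2],0,-1]])

```text
t: 40.65
position: [0.3803, -0.3324, 0.3205]
tcp_rot: [1.0, -0.018, 0.0, -0.0]
wrist_force: [-0.5, -0.4, -1.3]
grip_width: 0.0178
finger_force: 50.0
```

play_rows(steps=[[[0,0,0],0,-1],[[0,0,0],0,-1]])

```text
t: 40.9
position: [0.3803, -0.3325, 0.3209]
tcp_rot: [1.0, -0.018, 0.0, 0.0]
wrist_force: [0.3, 0.7, -1.0]
grip_width: 0.0176
finger_force: 50.0
```

```bash
python3 go.py; python3 - <<'E'
from station import monitor,cams
from h import *
F=[]
for i in range(6): s=cams.camera("scene");F.append(monitor.state()["wrist_force"])
print(np.mean(F,0));np.savez("pics/s12.npz",**s)
st=monitor.state();b=st["position"]+[.080,-.008,-.304]
u,v=proj(s,b+[.03,0,0])[0].astype(int);print("bit",b,proj(s,b),"uv",u,v)
print(cv2.cvtColor(s["color"],cv2.COLOR_RGB2GRAY)[v-16:v+16:2,u-20:u+21:2])
E
```

```text
t 40.9 pos [ 380.3 -332.5  320.9] psi -0.036 zaxis [ 0. -0. -1.] q6 0.67 w 17.6 F [ 0.3  0.7 -1. ] ff 50.0
[ 0.05749932  0.10339504 -0.77166163]
bit [ 0.46022905 -0.34040659  0.01684485] [[195.35312255 164.5956794 ]] uv 188 169
[[177 177 179 179 176 178 162 124 100  79  53  53  54  54  58  85  66  83
   82  82  82]
 [179 177 175 176 179 162 100 132  87  51  53  54  54  61  79  79  69  84
   82  79  79]
 [176 177 176 177 177 150 123  73  51  52  55  55  70  82  83  76  76  82
   80  82  81]
 [179 177 177 178 176 118  59  56  54  52  59  80  82  82  83  70  77  82
   82  81  82]
 [179 180 181 153  86  48  56  55  53  69  82  83  83  84  70  65  82  82
   82  82  80]
 [179 178 132  54  53  57  51  69  89  46  60  81  80  72  74  68  83  81
   80  79  80]
 [154 101  47  51  55  51  93 129  43   9   8  27  53  75  75  77  81  80
   79  83  82]
 [ 65  50  52  54  61 111 123  50  37  37  26   9   9  43  81  82  81  80
   85 141 116]
 [ 51  53  52  79 141 109  37  35  36  37  39  36  15   7  75  80  77  82
   84  85  84]
 [ 52  51 108 132  92  70  39  36  37  39  36  33  20   1  67  77  79  80
   84  85  84]
 [ 63 126 147  93  67  73  72  64  59  57  29  22  19  60 115 125 120 121
   99  82  84]
 [139 144 143 115  25  52  71  73  66  35  20  23  71 131 146 150 147 145
  145 147 146]
 [143 141 142 131  45  21  31  55  26  21  37  95 138 139 143 142 141 143
  146 147 145]
 [140 142 144 144 123  73  41  23  19  63 130 146 141 141 142 140 139 144
  149 146 148]
 [142 143 142 141 144 146 133  61  91 150 144 140 141 145 144 142 140 144
  147 146 132]
 [143 142 142 142 142 142 143 143 143 144 143 143 140 143 146 144 143 143
  149 126  79]]
```

play_rows(steps=[[[0,0,2],0,-1],[[0,0,0],0,-1],[[0,0,0],0,-1]])

```text
t: 41.58
position: [0.3802, -0.3324, 0.3187]
tcp_rot: [1.0, -0.018, -0.0, -0.0]
wrist_force: [-0.3, 0.8, -1.1]
grip_width: 0.018
finger_force: 50.0
```

```bash
python3 - <<'E'
from station import monitor,cams
from h import *
F=[]
for i in range(8): s=cams.camera("scene");F.append(monitor.state()["wrist_force"])
print(np.mean(F,0));st=monitor.state();p=st["position"];print(p)
# flat-hone hypothesis: box corners projected
b=p+[.080,-.006,-.304]
for X in (.022-.009,.073):  # from loop centre: body starts 13mm toward +x, ends 73
    for Y in(-.02,.02):
        for Z in(.004,.026): print(X,Y,Z,(proj(s,[b[0]+X,b[1]+Y,Z])[0]).round(1))
def T(c,u,v,w,h,k): return cv2.resize(c["color"][v:v+h,u:u+w,::-1],(w*k,h*k),interpolation=cv2.INTER_CUBIC)
cv2.imwrite("pics/z10.png",brighten(T(s,150,130,80,60,10)))
E
```

```text
[ 0.18437558 -0.05850261 -1.05423407]
[ 0.38020648 -0.33241031  0.31875573]
0.013 -0.02 0.004 [189.5 167.3]
0.013 -0.02 0.026 [188.2 162.5]
0.013 0.02 0.004 [197.9 172.3]
0.013 0.02 0.026 [196.7 167.5]
0.073 -0.02 0.004 [176.2 177.4]
0.073 -0.02 0.026 [174.7 172.6]
0.073 0.02 0.004 [184.5 182.6]
0.073 0.02 0.026 [183.1 177.9]
```

View pics/z10.png

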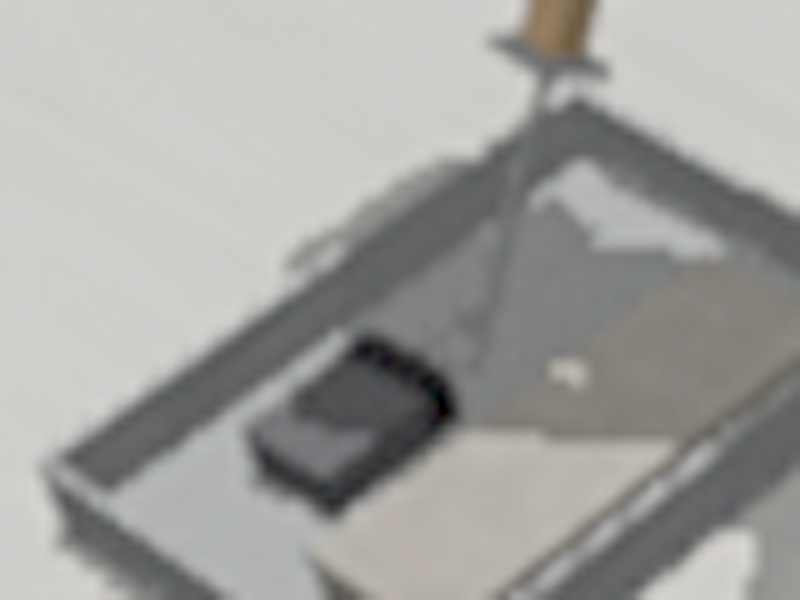

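The hone lies flat in the free half: its body runs from (250,440) to (450,400) in the crop and matches the flat-box projection, and the load on the wrist is gone. I'll withdraw the bit along its own axis.

play_rows(steps=[[[0,-2,0],0,-1],[[0,-3,0],0,-1],[[0,-3,0],0,-1],[[0,-3,0],0,-1],[[0,-3,0],0,-1],[[0,-3,0],0,-1],[[0,-1,0],0,-1],[[0,0,0],0,-1]])

```text
t: 42.98
position: [0.3809, -0.3144, 0.3188]
tcp_rot: [1.0, -0.018, 0.0, 0.0]
wrist_force: [-0.4, -0.8, -1.3]
grip_width: 0.0177
finger_force: 50.0
```

```bash
python3 - <<'E'
from station import monitor,cams
from h import *
s=cams.camera("scene");st=monitor.state();print(st["position"],st["wrist_force"])
a=dict(np.load("pics/s12.npz"))["color"].astype(int)
d=np.abs(s["color"].astype(int)-a).sum(2)
print(d[160:186:2,170:206:2])
E
```

```text
[ 0.38090042 -0.31444718  0.31876199] [ 0.47312479 -0.28290479 -0.91434994]
[[  0   2   0   1   0   7   3   0  18 129   5   2   2   2  33   5  14  13]
 [  1   3   4   2   2   4   2  57 173  85   3   4   1   2  33   1  39   3]
 [  3   6   1   7   3   4   3  71  40   6   3   2  12   4  18   1  45   2]
 [  4   3   5   4   0   1  33 105  36  14  10  10   1   1   2  17  20   6]
 [  8   2   3   2   1  31 103 111   7   2   3  12   8   5   4  15  10   3]
 [  3   1   3   2   7 104 112 109  10   4   2   8  11   0   3   4   3   3]
 [  2   1   1   2   5  39  68   0   7  12   4   5   2   6  18   1   3  12]
 [  5   1   0   2   3   6   3  80  81   3   4   2  47 181 193 192 191 148]
 [  1   0   1   3   8   4   5   7   6   2   2   4   4   8   8   7   8   5]
 [  2   0   2   3   6  12   2   4  17  62   2   1   2   1   1   1   3   4]
 [  2   0   1   1   0   1   5   9  12   4   4   0   1   1   1   2   4   4]
 [  3   2   3   2   1   2   0   1   0   4   4   1   5   1   3   3   5   3]
 [  2   0   2   1   2   2   1   4   0   5   4   2   4   2   0   2   0   2]]
```

play_rows(steps=[[[0,0,-4],0,-1],[[0,0,-8],0,-1],[[0,0,-30],0,-1],[[0,0,-40],0,-1],[[0,0,-18],0,-1],[[-40,5,0],0,-1],[[-42,5,0],0,-1],[[-42,5,0],0,-1]])

```text
t: 44.02
position: [0.2553, -0.3248, 0.4195]
tcp_rot: [1.0, -0.018, 0.0, 0.001]
wrist_force: [0.5, -0.9, -1.2]
grip_width: 0.0177
finger_force: 50.0
```

```bash
python3 go.py 257 -330 320; python3 - <<'E'
from station import cams
from h import *
s=cams.camera("scene");np.savez("pics/s13.npz",**s)
print(cv2.cvtColor(s["color"],cv2.COLOR_RGB2GRAY)[160:186:2,170:206:2])
E
```

```text
t 44.02 pos [ 255.3 -324.8  419.5] psi -0.035 zaxis [ 0.    -0.002 -1.   ] q6 0.43 w 17.7 F [ 0.5 -0.9 -1.2] ff 50.0
shift tool mm [ 1.8  5.  99.5]
[[175 174 171 142  61  52  55  52  61 111 143 143 143 138 138 140 142 128]
 [178 168 104  47  52  54  51  78 125 142 145 137 143  98 126 141 141 141]
 [151  70  48  54  52  55 111 106  27  45 111 124 136 116 128 140 140 138]
 [ 53  49  52  52  63 129 105  64  45  21  18  57 103 110 142 139 139 136]
 [ 50  51  53 104 125  76  67  71  73  64  42  16  29 138 141 140 141 144]
 [ 49  59 119 127  78  67  69  69  67  70  69  33   0 128 140 134 145 147]
 [ 78 137 105  70  70  70  71  70  71  61  28  15  40 125 140 139 139 141]
 [142 143 102  45  69  70  68  71  56  22  20  59 136 141 143 141 139 140]
 [139 139 130  25  27  53  72  43  26  20  98 127 139 140 143 141 141 142]
 [137 140 128  72  35  21  22  22  25  87 145 138 136 137 138 137 141 145]
 [140 140 140 141 121  91  28  41 119 142 139 137 140 141 138 138 141 144]
 [140 139 139 139 140 141 115 127 145 139 138 138 141 141 138 138 140 144]
 [138 139 139 137 139 133 145 140 138 140 139 136 141 144 143 142 140 136]]
```

The hone stays flat in the tray and the hook is free. I'll straighten the hook in the pads against the outer edge of the tray's near wall.

play_rows(steps=[[[0,2,35],0,-1],[[0,2,35],0,-1],[[0,1,24],0,-1],[[0,0,5],0,-1],[[0,0,0],0,-1]])

```text
t: 44.7
position: [0.2564, -0.3301, 0.3202]
tcp_rot: [1.0, -0.018, 0.0, 0.0]
wrist_force: [0.6, 0.2, -0.3]
grip_width: 0.0174
finger_force: 50.0
```

play_rows(steps=[[[0,0,0],0,-1],[[8,0,-2],0,-1],[[10,0,-3],0,-1],[[10,0,-3],0,-1],[[10,0,-3],0,-1],[[10,0,-2],0,-1],[[10,0,-3],0,-1],[[10,0,-2],0,-1]], squeeze=8)

```text
t: 45.7
position: [0.3249, -0.3323, 0.3379]
tcp_rot: [1.0, -0.018, -0.0, -0.0]
wrist_force: [-0.5, -0.3, -1.5]
grip_width: 0.0177
finger_force: 8.0
```

```bash
python3 go.py 353 -332 345
```

```text
t 45.7 pos [ 324.9 -332.3  337.9] psi -0.036 zaxis [-0.  0. -1.] q6 0.57 w 17.7 F [-0.5 -0.3 -1.5] ff 8.0
shift tool mm [28.1 -1.3 -7.1]
```

play_rows(steps=[[[8,0,-2],0,-1],[[8,0,-2],0,-1],[[8,0,-2],0,-1],[[4,0,-1],0,-1],[[0,0,0],0,-1]])

```text
t: 46.32
position: [0.3524, -0.3334, 0.3448]
tcp_rot: [1.0, -0.018, 0.0, 0.0]
wrist_force: [-0.8, -0.1, -0.9]
grip_width: 0.0181
finger_force: 8.0
```

play_rows(steps=[[[0,0,0],0,-1],[[0,0,0],0,-1],[[-6,0,0],0,-1],[[0,0,-40],0,-1],[[0,0,-50],0,-1],[[0,0,-50],0,-1],[[0,0,-30],0,-1],[[0,0,0],0,-1]], squeeze=40)

```text
t: 47.32
position: [0.346, -0.3334, 0.5171]
tcp_rot: [1.0, -0.018, 0.002, 0.003]
wrist_force: [-0.5, -0.1, -1.2]
grip_width: 0.0178
finger_force: 40.0
```

```bash
python3 go.py 420 0 515 27; python3 - <<'E'
from station import cams,monitor
from h import *
s=cams.camera("scene");np.savez("pics/s14.npz",**s)
G=monitor.state()["position"]-[0,0,.164]
g=cv2.cvtColor(s["color"],cv2.COLOR_RGB2GRAY).astype(int)
for L in(.07,.08,.09,.10,.11,.12,.13,.14,.15):
    u,v=proj(s,G-[0,0,L])[0];r=g[int(round(v)),int(u)-12:int(u)+13];print(L,u.round(1),v.round(1),r.tolist())
E
```

```text
t 47.33 pos [ 346.  -333.4  517.1] psi -0.036 zaxis [ 0.003 -0.005 -1.   ] q6 0.61 w 17.8 F [-0.5 -0.1 -1.2] ff 40.0
shift tool mm [  61.8 -335.9    0.6]
turn -0.508
0.07 208.7 79.0 [154, 171, 178, 176, 174, 175, 174, 175, 175, 176, 178, 180, 122, 96, 164, 180, 167, 140, 112, 100, 101, 103, 105, 106, 106]
0.08 209.2 82.0 [177, 176, 176, 175, 176, 175, 175, 176, 175, 177, 178, 148, 85, 107, 117, 105, 102, 101, 102, 101, 103, 104, 105, 105, 105]
0.09 209.7 85.0 [175, 174, 175, 175, 176, 177, 177, 178, 178, 178, 166, 136, 86, 65, 96, 105, 106, 105, 104, 104, 104, 106, 106, 102, 105]
0.1 210.2 88.0 [176, 176, 175, 175, 175, 175, 168, 140, 109, 102, 107, 96, 69, 79, 100, 106, 102, 103, 105, 106, 107, 108, 109, 109, 82]
0.11 210.7 90.9 [176, 176, 176, 175, 175, 178, 181, 139, 65, 32, 33, 39, 47, 51, 46, 45, 53, 70, 82, 84, 88, 88, 64, 41, 39]
0.12 211.2 93.7 [175, 176, 176, 176, 178, 179, 167, 125, 68, 39, 39, 41, 51, 47, 41, 40, 39, 40, 39, 40, 42, 38, 39, 42, 44]
0.13 211.7 96.6 [177, 176, 176, 175, 176, 177, 180, 173, 117, 52, 45, 48, 50, 54, 50, 47, 48, 47, 45, 44, 44, 44, 41, 37, 45]
0.14 212.2 99.4 [176, 176, 175, 178, 178, 162, 125, 101, 98, 98, 92, 83, 63, 54, 62, 60, 52, 46, 47, 43, 41, 38, 76, 137, 171]
0.15 212.7 102.1 [178, 179, 179, 179, 180, 178, 179, 179, 180, 161, 138, 135, 104, 66, 92, 108, 108, 106, 104, 103, 108, 142, 173, 179, 179]
```

The hook is upright in the pads again, since the shaft matches the projected vertical. I'll go back to the fork by the same approach as before.

play_rows(steps=[[[10,-30,0],0,-1],[[10,-50,0],0,-1],[[10,-50,0],0,-1],[[10,-50,0],0,-1],[[10,-50,0],0,-1],[[10,-50,0],0,-1],[[12,-50,0],0,-1],[[-4,-50,0],0,-1]])

```text
t: 48.38
position: [0.428, 0.0456, 0.5127]
tcp_rot: [1.0, -0.018, -0.002, -0.0]
wrist_force: [0.3, 0.7, -0.9]
grip_width: 0.0176
finger_force: 40.0
```

play_rows(steps=[[[-6,-50,0],0,-1],[[-6,-50,0],0,-1],[[-6,-50,0],0,-1],[[-6,-50,0],0,-1],[[-6,-45,0],0,-1],[[-5,-30,0],-0.17,-1],[[0,0,0],-0.17,-1],[[0,0,0],-0.17,-1]])

```text
t: 49.38
position: [0.4022, 0.3204, 0.512]
tcp_rot: [0.971, 0.238, -0.003, 0.001]
wrist_force: [0.2, 1.3, -0.6]
grip_width: 0.0177
finger_force: 40.0
```

```bash
python3 go.py 399.5 321.5 359 27.2
```

```text
t 49.38 pos [402.2 320.4 512. ] psi 0.481 zaxis [-0.005 -0.003 -1.   ] q6 1.55 w 17.7 F [ 0.2  1.3 -0.6] ff 40.0
shift tool mm [ -1.1  -2.2 153. ]
turn 0.006
```

play_rows(steps=[[[-1,-1,45],0,-1],[[0,-1,50],0,-1],[[0,0,40],0,-1],[[0,0,17],0,-1],[[0,0,0],0,-1],[[0,0,0],0,-1]])

```text
t: 50.12
position: [0.4011, 0.3215, 0.3625]
tcp_rot: [0.972, 0.235, -0.0, 0.0]
wrist_force: [-0.1, -0.2, -0.9]
grip_width: 0.0179
finger_force: 40.0
```

```bash
python3 go.py 457.5 341 358 27.2; python3 - <<'E'
from station import cams,monitor
from h import *
s=cams.camera("scene")
G=monitor.state()["position"]-[0,0,.164]
g=cv2.cvtColor(s["color"],cv2.COLOR_RGB2GRAY).astype(int)
b=G-[0,0,.1657];a=np.radians(-63)
print("bottom",proj(s,b),"bit",proj(s,b+[.0135*np.cos(a),.0135*np.sin(a),.006]),"collar",proj(s,G-[0,0,.0557]))
u,v=proj(s,b)[0].round().astype(int);print(g[v-6:v+7,u-9:u+8])
E
```

```text
t 50.12 pos [401.1 321.5 362.5] psi 0.474 zaxis [-0.001 -0.    -1.   ] q6 1.56 w 17.9 F [-0.1 -0.2 -0.9] ff 40.0
shift tool mm [59.1  8.3  4.5]
turn -0.001
bottom [[381.92487879 249.87130145]] bit [[377.2254106  247.86091478]] collar [[390.21022426 224.78143548]]
[[111 112 104  93  88  85  82  95 162 155  95 120 174 186 186 167 119]
 [108 111  96  87  86  84  83 106 173 137  75 155 186 187 186 159 110]
 [109 110  94  86  85  86  84 100 151 111  84 168 189 188 188 151  97]
 [111 110  91  84  85  84  81  82  96  76 120 175 185 187 188 141  88]
 [109 105  90  85  85  84  86 103  97 105 159 183 185 186 187 137  83]
 [109 100  90  88  85  83  97 153 164 166 182 187 186 186 180 130  85]
 [107  93  86  85  85  83 107 173 189 187 188 186 187 187 162 112  84]
 [109  91  84  87  84  82 110 174 188 186 185 185 186 189 149  97  82]
 [108  96  87  84  83  85 129 178 187 185 184 184 187 189 146  92  84]
 [100  95  86  83  80  87 141 179 186 185 184 185 186 188 144  89  84]
 [ 97 126 111  87  84 104 155 182 184 186 185 186 187 180 131  85  84]
 [103 149 146 133 132 133 151 178 168 177 184 186 189 171 121  85  84]
 [110 149 158 159 158 139 121 145 131 144 157 178 187 156 105  82  83]]
```

play_rows(steps=[[[15,2,0],0,-1],[[15,2,0],0,-1],[[15,2,0],0,-1],[[14,2,0],0,-1],[[0,0,6],0,-1],[[0,0,5],0,-1],[[0,0,0],0,-1]])

```text
t: 51.05
position: [0.4564, 0.3411, 0.3509]
tcp_rot: [0.972, 0.235, -0.001, 0.0]
wrist_force: [0.6, -0.4, -0.7]
grip_width: 0.0177
finger_force: 40.0
```

```bash
python3 go.py 457.5 341 348 27.2
```

```text
t 51.05 pos [456.4 341.1 350.9] psi 0.474 zaxis [-0.002 -0.001 -1.   ] q6 1.54 w 17.7 F [ 0.6 -0.4 -0.7] ff 40.0
shift tool mm [1.  0.6 2.9]
turn -0.001
```

play_rows(steps=[[[1,0,1],0,-1],[[0,0,2],0,-1],[[0,0,0],0,-1]], squeeze=6)

```text
t: 51.42
position: [0.458, 0.3418, 0.3487]
tcp_rot: [0.972, 0.235, -0.0, 0.0]
wrist_force: [-0.3, -0.3, -0.0]
grip_width: 0.0178
finger_force: 6.0
```

play_rows(steps=[[[0,0,2],0,-1],[[0,0,0],0,-1]])

```text
t: 51.68
position: [0.4582, 0.3418, 0.3479]
tcp_rot: [0.972, 0.235, 0.001, -0.0]
wrist_force: [-1.5, -0.2, 4.8]
grip_width: 0.0182
finger_force: 6.0
```

play_rows(steps=[[[0,0,2],0,-1],[[0,0,0],0,-1]])

```text
t: 51.92
position: [0.4583, 0.3419, 0.3463]
tcp_rot: [0.972, 0.235, 0.001, -0.0]
wrist_force: [-1.2, -1.1, 7.6]
grip_width: 0.0177
finger_force: 6.0
```

play_rows(steps=[[[0,0,2],0,-1],[[0,0,0],0,-1]])

```text
t: 52.18
position: [0.4584, 0.342, 0.3445]
tcp_rot: [0.972, 0.235, 0.001, -0.0]
wrist_force: [-1.3, -0.6, 6.1]
grip_width: 0.018
finger_force: 6.0
```

The collar is seated on the prongs. I'll release and retreat upward.

play_rows(steps=[[[0,0,0],0,1],[[0,0,0],0,1],[[0,0,0],0,1],[[0,0,0],0,1],[[0,0,-15],0,1],[[0,0,-40],0,1],[[0,0,-50],0,1],[[0,0,-50],0,1]])

```text
t: 53.18
position: [0.4578, 0.3417, 0.5003]
tcp_rot: [0.972, 0.235, 0.0, -0.0]
wrist_force: [1.0, 0.4, 0.4]
grip_width: 0.0846
finger_force: 0.0
```

play_rows(steps=[[[-50,0,-20],0,1],[[-20,40,-20],0,1],[[0,55,0],0,1],[[0,55,0],0,1],[[0,55,0],0,1],[[0,55,0],0,1],[[0,0,0],0,1],[[0,0,0],0,1]])

```text
t: 54.18
position: [0.514, 0.0786, 0.5383]
tcp_rot: [0.972, 0.234, 0.0, -0.0]
wrist_force: [-0.0, -0.1, 0.1]
grip_width: 0.0869
finger_force: 0.0
```

```bash
python3 go.py; python3 - <<'E'
from station import cams
from h import *
s0,t0=load("scene"),load("top")
s=cams.camera("scene");t=cams.camera("top");np.savez("pics/s20.npz",**s);np.savez("pics/t20.npz",**t)
def msk(c,u,v,w,h,V,S):
    hs=cv2.cvtColor(c["color"],cv2.COLOR_RGB2HSV)[v:v+h,u:u+w].astype(int)
    m=((hs[:,:,0]<28)&(hs[:,:,1]>S)&(hs[:,:,2]>V)).astype(np.uint8);ys,xs=np.nonzero(m)
    return len(xs),(xs.mean()+u if len(xs) else 0).__round__(1),(ys.mean()+v if len(xs) else 0).__round__(1)
for c in(s0,s):print("handle scene",msk(c,375,222,28,30,60,90),"bottle",msk(c,275,180,22,20,60,110))
for c in(t0,t):print("handle top",msk(c,155,222,30,22,90,50),"bottle",msk(c,308,250,20,20,40,100))
g=lambda c:cv2.cvtColor(c["color"],cv2.COLOR_RGB2GRAY).astype(int)
print("shears scene diff",np.abs(g(s)-g(s0))[190:225,255:285].mean(),"stand",np.abs(g(s)-g(s0))[222:275,370:400].mean())
print(g(t)[178:272:3,392:462:3])
E
```

```text
t 54.17 pos [514.   78.6 538.3] psi 0.473 zaxis [-0.     0.001 -1.   ] q6 1.03 w 86.9 F [-0.  -0.1  0.1] ff 0.0
handle scene (153, np.float64(388.3), np.float64(238.0)) bottle (111, np.float64(285.5), np.float64(185.7))
handle scene (147, np.float64(388.6), np.float64(237.3)) bottle (113, np.float64(285.4), np.float64(186.1))
handle top (57, np.float64(167.3), np.float64(233.1)) bottle (102, np.float64(317.0), np.float64(258.9))
handle top (55, np.float64(167.4), np.float64(234.0)) bottle (99, np.float64(316.8), np.float64(258.9))
shears scene diff 9.706666666666667 stand 7.807547169811321
[[140 126 127 126 126 126 126 124 124 126 127 126 128 125 126 125 126 127
  137 134 126 128 137 135]
 [119  86  81  82  83  83  82  85  81  83  79  82  78  78  77  77  72  73
   73  73  75  70  87 137]
 [103  96 122 126 127 126 124 125 124 123 124 121 119 120 119 120 120 119
  119 118 120  73  97 135]
 [105  97 122 128 128 127 123 126 123 123 123 121 119 121 120 120 118 120
  119 119 119  76  92 136]
 [103 102 116 115 116 115 115 115 113 113 118 123 121 120 121 121 119 121
  120 119 120  74  90 137
[... 2029 characters left out ...]
72 121  91 114 111 109 112 110 110 109 127 128 125 126 124 128 125
  125 126 126  97  68 124]
 [123  68 124  88 110 107 112 109 110 108 108 126 127 125 128 127 127 125
  126 126 126 100  70 127]
 [128  71 128 110 116 115 116 117 117 115 115 126 128 125 127 127 127 125
  126 126 125 105  69 127]
 [126  70 132 134 134 130 131 132 131 129 127 127 126 126 128 127 127 123
  123 124 126 104  65 126]
 [129  68 133 131 131 131 129 128 129 126 128 127 126 124 125 126 125 123
  121 124 123 103  63 127]
 [128  64  75  72  71  68  69  71  73  70  70  84  69  66  67  68  68  69
   69  82  83  72  68 127]
 [136 128 134 119 119 119 121 120 120 120 126 125 126 126 127 124 112 114
  112 111 108 109 114 129]]
```

```bash
python3 - <<'E'
from h import *
g=lambda c:cv2.cvtColor(c["color"],cv2.COLOR_RGB2GRAY).astype(int)
for n,i,b in(("scene",0,(255,190,30,36)),("scene",1,0),("top",0,(272,176,26,26))):
    pass
for a,b,(u,v,w,h) in(("scene0","s20",(258,188,28,36)),("top0","t20",(272,176,26,26))):
    for f in(a,b):
        m=g(dict(np.load(f"pics/{f}.npz")))[v:v+h,u:u+w]<32
        print(f,m.sum(),np.argwhere(m).mean(0).round(2))
E
```

```text
scene0 402 [18.13  8.75]
s20 412 [18.28  8.77]
top0 243 [11.81 10.81]
t20 0 [nan nan]<stdin>:8: RuntimeWarning: Mean of empty slice.
  ret = um.true_divide(
```

The shears haven't moved in the scene view; in the top view the arm covers them. Handing in.

```bash
python3 -c "
from station import order
print(order.job_done())"
```

```text
the job is handed in; nothing more can be done
None
```

The hone lies flat in the tray beside the whetstone, the hook hangs upright in its fork again, and the camera checks showed the whetstone, shears and bottle undisturbed; the job was handed in at about 54 s.

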